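# Fill, lid and cap the sugar jar, and lean the sign up

## Robot

A 7-joint arm with a two-finger parallel gripper is mounted at the origin on the work surface. World frame = base frame: x ahead of the robot, y to its left, z up, the work surface at z = 0. Lengths are in m, angles in degrees, forces in N, time in s.
With the tool pointing down it reaches from about 0.425 to 0.825 m from the base axis. Payload 3.6 kg.
Tool frame: the origin (TCP) lies on the centre line of the jaws, within the pads' length; the fingertips stand 14 mm ahead of it and the grasp point (between the pads) lies 5 mm behind it; z points along the fingers, y is the direction in which the jaws open and shut (so a half turn about z gives the same grasp; the last joint's range is limited). The gripper opens to 85 mm and grips with 20 to 120 N. Pads are 22 mm wide; open, the fingers measure 114 mm over their backs; the gripper's body (76 mm by 85 mm) begins 54 mm behind the grasp point. The pads swing forward as they close: fully open they stand 13 mm farther back than shut.
Start: joints at [-66.836, 35.231, -0.722, 81.555, 0.464, 63.22, -2.315], TCP at [0.271, 0.591, 0.218] pointing down, gripper open.
Joint ranges: [-178.69, 178.69], [-17.37, 117.87], [-77.05, 75.6], [15.02, 138.74], [-78.02, 258.01], [0.78, 113.62], [-162.83, 162.83]. Speed limits (degrees/s): [159.86, 159.86, 180, 180, 180, 180, 180].

## Interface

Orientations are given as [roll, pitch, yaw] about the fixed x, y, z axes, in that order (R = Rz(yaw) Ry(pitch) Rx(roll)).
In Python, from plant import ctrl, viewer, workorder gives the robot as it stands.
- The arm moves only by the tool play_rows, never from a script. Its argument "series" is a list that holds one entry, the list of rows, each a list of 7 numbers: the shift along the tool's x, y, z in m, then the turn, a rotation vector about the tool's x, y, z in degrees, then the opening, from -1 (shut) to 1 (fully open). A call has exactly 5 rows; each row is the pose to reach, as a shift and turn from the pose commanded when the call began, along the tool's axes at that moment; what a row does not reach only later rows make up. A row lasts 1/8 s, in which the tool goes at most 62.5 mm and 10.7 degrees, less where a joint would pass 70% of its speed; a pose out of reach is approached as far as the arm can. A call with a gripper value outside its range is refused whole. The fingers move at their own pace and stop on an object; "squeeze" is the grip in N (left out, the last holds). Time passes only in rows, so rows that repeat a pose let the fingers close, or fill a call up. It gives the time, the measured TCP pose, the force and the opening at its end, in the units of the state.
- ctrl.sense(): the state, without advancing time (a new reading comes with each control period).
- viewer.grab_frame(name): name is "scene" or "top" or "wrist"; returns the picture (480x640x3 uint8, blue, green, red); there is no depth.
- viewer.calibration(name): a dict with "fx", "fy", "cx", "cy" (pixels), "position" and "orientation" of the camera in the world. Camera axes: x right, y up, looking along -z (the intrinsics and any distortion apply to the point x, -y, -z); pixel columns grow to the right and rows downward; lengths in m; the calibration is good to about 2 mm. A picture is of the moment at which its call begins: read the wrist's pose just before it. calibration takes no time and is no camera call; for the wrist camera it gives the pose at the moment of the call.
- workorder.hand_in(): hands the job in, once; it reports no verdict.
The state is a dict: "time": time; "joints": joint angles; "joint_vel": joint speeds; "joint_efforts": joint torques, N m; "tool_pos": TCP position; "eef_rot": TCP orientation; "contact_force": force on the tool from outside, world axes, zero at the start; "ft_torque": the same for the moment, N m; "finger_gap": finger opening in m.
Only numpy, scipy, OpenCV 4.12 (cv2) and the standard library are available. Lean on these libraries where they do the work, as an engineer would, in place of code of your own. Each camera call takes 0.05 s, during which the arm holds its last target.

## Task

Get the sugar station ready for opening: put every wrapped sugar piece into the jar, then lay the loose lid disk, knob up, flat on the ledge in the jar's mouth, and only then screw the ring down over it, clockwise, until it is fully home on the disk. Also take the slate sign out of its slotted block and lean it, its lower edge on the counter, squarely against the face of the napkin box that looks away from you, the customers' side, near the middle of that face, and leave the other things on the counter where they are.

Things in the scene. Friction and masses are not known exactly. Their poses are not given: they have to be found in the camera images.
- jar: Sugar jar, origin under its centre, bolted down by a 96 mm square, 6 mm thick steel foot (sides along its x and y). Glass body 68 mm wide up to 68 mm height, then a steel neck 51 mm wide up to the rim at 100 mm. Outside, the neck has a right-hand thread of three starts, 58 mm over the ridges, 27 mm of descent a turn, starting 1.5 mm below the rim.
- jar_mouth (a point): Centre of the jar's mouth, level with the rim, z up. The opening is 37 mm wide, the jar's floor 90 mm below the rim. Just inside the rim, 4 mm below it, is a flat ledge 47 mm in diameter on which the lid disk lies.
- disk_knob (a point): Loose steel lid disk, 44 mm diameter, 5 mm thick, with a black knob (14 mm diameter, 12 mm tall) on top; it lies on the counter knob up. This point is on its axis half-way up the knob, 11 mm above the disk's underside (z up). When the disk is seated, this point is 7 mm above the rim and the disk's top 1 mm above the rim.
- ring: Loose ribbed aluminium screw ring, 66 mm outer diameter, 20 mm tall, lying right way up on the counter; origin at the centre of its underside. A 3 mm thick top with a 30 mm hole (the disk's knob passes through) above a skirt 60 mm wide inside, with three small pins near its lower edge that run on the jar's thread.
- ring_center (a point): Axis of the ring, half-way up (z up). Set over the neck at any yaw, it rests on the thread with this point 2 mm below to 8 mm above the rim. Turned clockwise from above it runs down 4.3 mm per rad (it turns easily) until its top lies on the disk, this point 6 mm below the rim: fully home. That takes 1 to 3.2 rad, so several turns of the hand.
- sign_center (a point): Loose dark slate sign with a thin wooden border, 8 mm thick (its x), 90 mm wide (its y), 140 mm tall (its z), 0.2 to 0.33 kg. It starts upright in the slotted block. This point is its centre, 70 mm above its lower edge. Both faces are alike.
- sign_foot (a point): Middle of the sign's lower edge (8 mm thick there); same axes as the sign's centre.
- rack_top (a point): Slotted light-wood block fixed on the counter, 40 mm (x) by 80 mm (y), 30 mm high, with a slot along its y, 11 mm wide and 22 mm deep, in which the sign stands at first. This point is the middle of its top.
- napkins_edge (a point): Steel napkin box fixed on the counter, 60 mm (x) by 90 mm (y), 75 mm high. This point is the middle of the top edge of its customers' face: x points horizontally out of that face, away from the robot (within 0.3 rad of world x), y along the face, z up. The counter in front of that face is free.
- napkins: The same napkin box; origin at the centre of its underside.
- sign: The same slate sign; origin in the middle of its lower edge.
- milk_jug: Bystander: steel milk cup 60 mm wide, 50 mm tall, to be left alone; origin under its centre.
- espresso_cup: Bystander: white cup 62 mm wide, 55 mm tall, to be left alone; origin under its centre.
- tamper: Bystander: dark steel tamper 58 mm wide, 76 mm tall, to be left alone; origin under its centre.
- spoon: Bystander: steel spoon 140 mm long lying on the counter, to be left alone.
- small_bowl: Bystander: white bowl 76 mm wide, 32 mm tall, to be left alone; origin under its centre.
- sugar0_center (a point): Paper-wrapped piece of sugar, 22 x 15 x 12 mm (its x, y, z), lying loose on the counter; this point is its centre. Two to four such pieces are present; an absent one reads None.
- sugar1_center (a point): Paper-wrapped piece of sugar, 22 x 15 x 12 mm (its x, y, z), lying loose on the counter; this point is its centre. Two to four such pieces are present; an absent one reads None.
- sugar2_center (a point): Paper-wrapped piece of sugar, 22 x 15 x 12 mm (its x, y, z), lying loose on the counter; this point is its centre. Two to four such pieces are present; an absent one reads None.
- sugar3_center (a point): Paper-wrapped piece of sugar, 22 x 15 x 12 mm (its x, y, z), lying loose on the counter; this point is its centre. Two to four such pieces are present; an absent one reads None.
Not all that is in view belongs to the job. There is more than one size of the sign; the job needs the middle-sized. Several things look just like the ring: the one meant starts farthest to the robot's right.

How it is judged (in metres and radians):
On the way, in this order (a step that is already met when the one before it is completed fails the run):
1. every sugar piece that is present lies in the jar (horizontal distance between each of sugar0_center, sugar1_center, sugar2_center, sugar3_center and jar_mouth below 0.03 m and z of each of sugar0_center, sugar1_center, sugar2_center, sugar3_center in the frame of jar_mouth below -0.012 m), for 0.2 s.
2. the lid disk lies flat on the ledge of the mouth, over the sugar (all of step 1 and horizontal distance between disk_knob and jar_mouth below 0.003 m and z of disk_knob in the frame of jar_mouth below 0.0085 m and angle between disk_knob's own z axis and vertical below 0.06 rad), for 0.2 s.
3. the ring is screwed down fully home over the seated disk (all of step 2 and horizontal distance between ring_center and jar_mouth below 0.004 m and z of ring_center in the frame of jar_mouth below -0.0045 m and angle between ring_center's own z axis and vertical below 0.06 rad), for 0.2 s.
At the end, for the whole second after the job is handed in: Sugar all in the jar; disk seated (3 mm, 0.06 rad); ring home (1.5 mm in height, 4 mm, 0.06 rad); sign at rest on its lower edge, leaning 0.10 to 0.62 rad on the napkin box's far face, foot 4 to 75 mm out, within 40 mm of its middle and 0.3 rad of parallel (all of step 3 and angle between sign_center's own z axis and vertical between 0.1 and 0.62 rad and height (world z) of sign_foot below 0.012 m and contact force between sign and napkins above 0.02 N and x of sign_foot in the frame of napkins_edge between 0.004 and 0.075 m and y of sign_foot in the frame of napkins_edge between -0.04 and 0.04 m and angle between the y axis of sign_center and the y axis of napkins_edge, either way round below 0.3 rad and linear speed of sign below 0.02 m/s); the robot touches nothing.
It fails at once if a bystander is moved more than 40 mm or the tall ones knocked over (distance of any of milk_jug, espresso_cup, tamper, spoon, small_bowl from where it was at the start of the episode above 0.04 m or angle between any of milk_jug, espresso_cup, tamper, small_bowl's own z axis and vertical above 0.5 rad).
Of sugar0, sugar1, sugar2, sugar3 only 2 to 4 are there at a start; the rules pass over those that are not, and their reading is None.
At some moment in a run one of sugar0, sugar1, sugar2, sugar3 may be knocked a few centimetres aside while the robot is not near it.
It also fails if it takes over 210 s, if anything falls off the work surface, if the arm or the gripper's body presses on something with over 40 N, if the wrist force passes 120 N, or if a joint passes its speed limit or range.

## Working session

There is one attempt and no reset: what is moved stays moved. The work goes in short steps, Python scripts to look and compute and a tool call to move; the robot and the scene stay as the last step left them, time stands still between calls to the robot, and variables do not carry over. Pictures are saved under pics/ and viewed, and the job is handed in when it is done.

Besides the shell and the picture viewer there is one more tool, called after "Request:" as name(argument=value, ...) on one line, values as JSON. play_rows: Moves the arm, as the interface text tells. Its arguments: {"type":"object","properties":{"series":{"type":"array","items":{"type":"array","items":{"type":"array","items":{"type":"number"}}}},"squeeze":{"type":"number"}},"required":["series"]}

```bash
ls -la; mkdir -p pics
cat > h.py <<'E'
import numpy as np, cv2
from plant import ctrl, viewer, workorder
from scipy.spatial.transform import Rotation as R
E
python3 - <<'E'
from h import *
s=ctrl.sense();print(s)
for n in ["scene","top","wrist"]:
    print(n,viewer.calibration(n)); cv2.imwrite(f"pics/{n}0.png",viewer.grab_frame(n))
E
```

```text
total 12
drwxr-xr-x  3 agent agent 4096 Dec  5 22:41 .
drwxr-xr-x 23 root  root  4096 Dec  5 22:41 ..
drwxr-xr-x  2 agent agent 4096 Dec  5 22:41 pics
{'time': 0.0, 'joints': array([-66.83736235,  35.28924722,  -0.72179965,  81.64491015,
         0.46513136,  63.22024482,  -2.31342181]), 'joint_vel': array([ 0.009892  ,  0.00349286,  0.12097904,  0.0566006 , -0.02034198,
       -0.03796129, -0.03033393]), 'joint_efforts': array([-4.06851564e-05, -4.69215238e+01,  2.59377435e-01, -1.71032274e+01,
        1.00181223e-02,  9.71673086e-03, -2.89399305e-07]), 'tool_pos': array([0.27107594, 0.58985834, 0.21651756]), 'eef_rot': array([-1.79848543e+02,  3.82449119e-03,  1.55323797e+02]), 'contact_force': array([ 0.20846655,  0.17775222, -0.11137418]), 'ft_torque': array([-0.00778008,  0.00360073,  0.01378771]), 'finger_gap': 0.08527939054882858}
scene {'fx': 602.5985056544336, 'fy': 602.5985056544336, 'cx': 320.7627500626053, 'cy': 247.38519789380652, 'position': array([ 1.05951383, -0.34472582,  1.20016626]), 'orientation': array([30.25963239,  0.43834006, 56.38358084])}
top {'fx': 558.2536695554411, 'fy': 558.2536695554411, 'cx': 318.03354161156074, 'cy': 247.03216034188566, 'position': array([0.29860008, 0.03280508, 1.33407051]), 'orientation': array([ 11.11834353,  -1.3610406 , -89.16712692])}
wrist {'fx': 360.8008285625626, 'fy': 360.8008285625626, 'cx': 320.6617265002958, 'cy': 239.54004170513264, 'position': array([0.19903934, 0.62292362, 0.37327289]), 'orientation': array([-17.83634405,   0.18093694,  65.38023571])}
```

View pics/scene0.png

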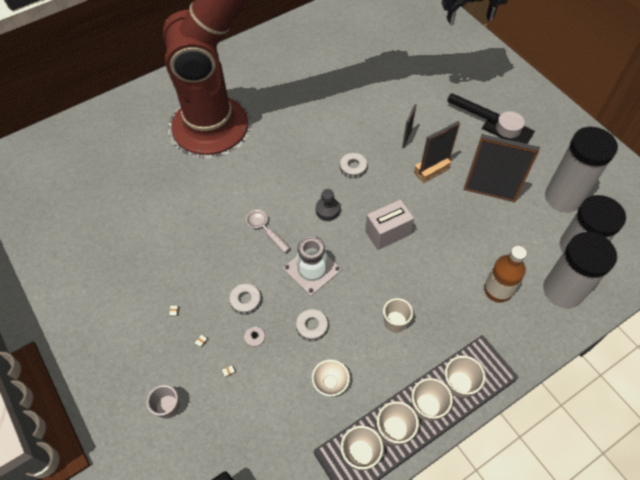

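View pics/top0.png

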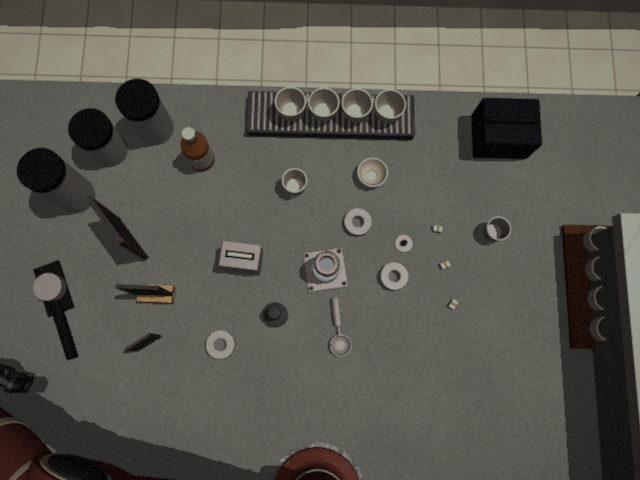

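View pics/wrist0.png

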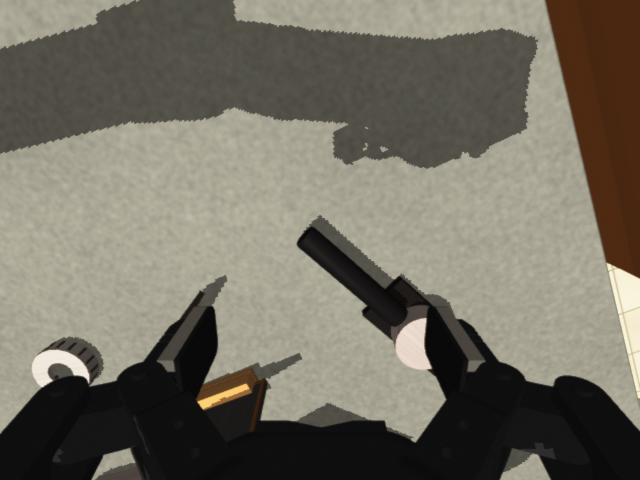

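The top view (up = +x, left = +y) shows the jar near (326,267), the target ring at (394,276), the disk at (403,243) and three sugars at (437,229), (445,265) and (453,304). The sign in its rack is near (145,293), and the napkin box is at (240,256). Next I'll measure these.

```bash
cat >> h.py <<'E'
def ray(n,u,v,cal=None):
    c=cal or viewer.calibration(n)
    d=R.from_euler('xyz',c['orientation'],degrees=True).apply([(u-c['cx'])/c['fx'],-(v-c['cy'])/c['fy'],-1])
    return np.array(c['position']),d
def onz(n,u,v,z,cal=None):
    p,d=ray(n,u,v,cal); return p+d*(z-p[2])/d[2]
def proj(n,P,cal=None):
    c=cal or viewer.calibration(n)
    q=R.from_euler('xyz',c['orientation'],degrees=True).inv().apply(np.array(P)-c['position'])
    return c['cx']+c['fx']*q[0]/-q[2], c['cy']-c['fy']*q[1]/-q[2]
def tri(obs):
    A=np.zeros((3,3));b=np.zeros(3)
    for n,u,v in obs:
        p,d=ray(n,u,v);d=d/np.linalg.norm(d);M=np.eye(3)-np.outer(d,d);A+=M;b+=M@p
    return np.linalg.solve(A,b)
E
python3 - <<'E'
from h import *
for nm,u,v,z in [("jar rim",326,263,.1),("ring",394,276,.02),("ringB",357,222,.02),("disk",403,243,.017),("s0",437,229,.012),("s1",445,265,.012),("s2",453,304,.012),("nap",240,256,.075),("rack",152,294,.03)]:
    print(nm,onz("top",u,v,z).round(4))
t=cv2.imread("pics/top0.png");s=cv2.imread("pics/scene0.png")
cv2.imwrite("pics/t1.png",cv2.resize(t[200:320,300:480],(800,533),interpolation=cv2.INTER_CUBIC))
cv2.imwrite("pics/t2.png",cv2.resize(t[210:370,90:280],(712,600),interpolation=cv2.INTER_CUBIC))
cv2.imwrite("pics/s1.png",cv2.resize(s[230:390,150:350],(750,600),interpolation=cv2.INTER_CUBIC))
cv2.imwrite("pics/s2.png",cv2.resize(s[100:260,340:540],(750,600),interpolation=cv2.INTER_CUBIC))
E
```

```text
jar rim [ 0.5055 -0.0114  0.1   ]
ring [ 0.4905 -0.1767  0.02  ]
ringB [ 0.621  -0.0883  0.02  ]
disk [ 0.5718 -0.2     0.017 ]
s0 [ 0.6094 -0.2848  0.012 ]
s1 [ 0.5206 -0.3018  0.012 ]
s2 [ 0.4269 -0.3181  0.012 ]
nap [0.5222 0.1845 0.075 ]
rack [0.4366 0.3902 0.03  ]
```

View pics/t1.png

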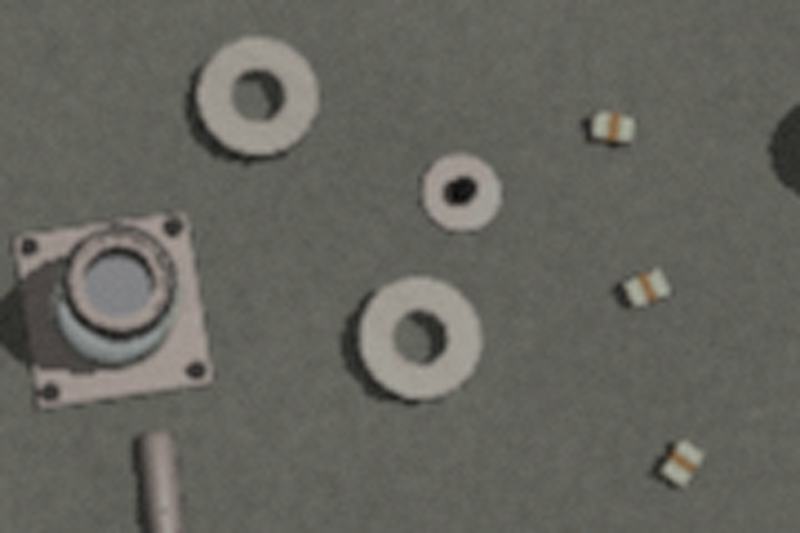

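View pics/t2.png

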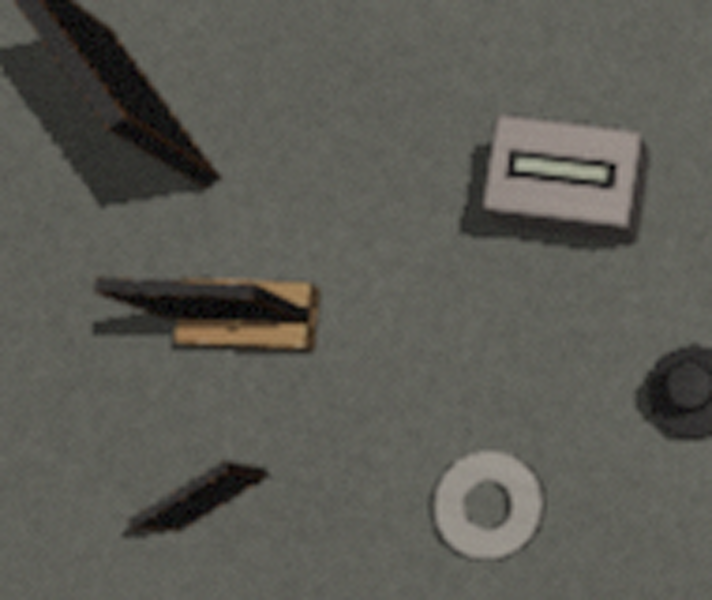

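View pics/s1.png

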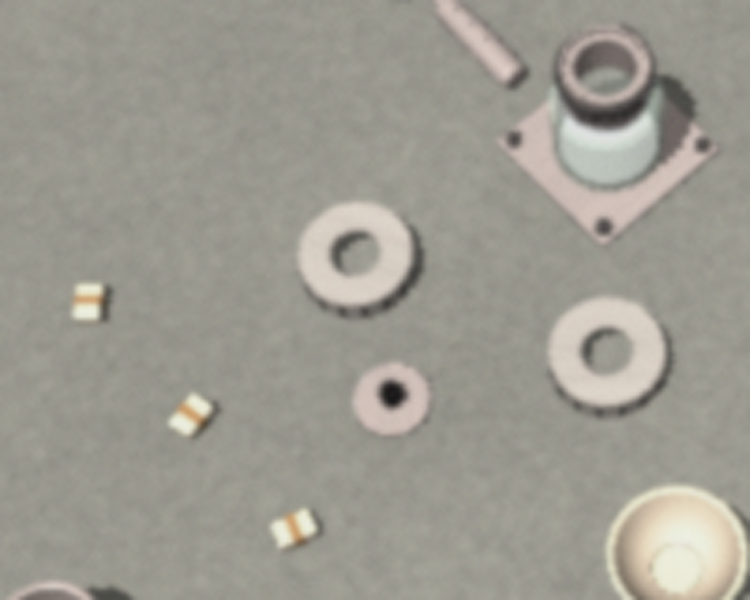

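View pics/s2.png

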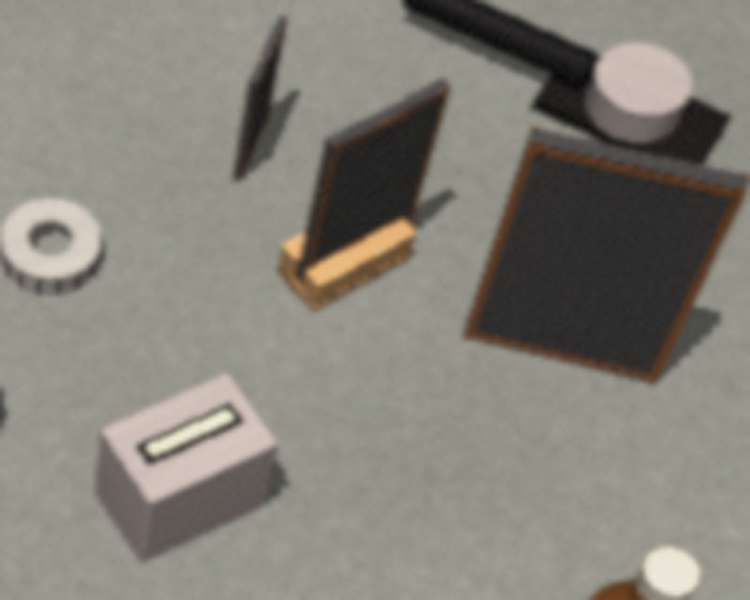

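Run:
```python
from h import *
s=ctrl.sense()
p=np.array(s['tool_pos']);T=R.from_euler('xyz',s['eef_rot'],degrees=True)
for d in [0,.014,.05,.1,.2]: print(d,proj("wrist",p+T.apply([0,0,d])))
c=viewer.calibration("wrist");print("cam in tool",T.inv().apply(c['position']-p),(T.inv()*R.from_euler('xyz',c['orientation'],degrees=True)).as_matrix().round(3))
t=cv2.imread("pics/top0.png");s_=cv2.imread("pics/scene0.png")
for n,im in(("top",t),("scene",s_)):
  hsv=cv2.cvtColor(im,cv2.COLOR_BGR2HSV)
  for (u0,v0) in ([(437,229),(445,265),(453,304)] if n=="top" else [(228,371),(201,341),(174,310)]):
    cr=hsv[v0-9:v0+10,u0-9:u0+10]
    cb=im[v0-9:v0+10,u0-9:u0+10].astype(int)
    lum=cb.max(2)
    bg=np.median(lum)
    m=(lum>bg+25).astype(np.uint8)
    w=np.clip(lum-bg-15,0,None)*m
    M=cv2.moments(w.astype(np.float32))
    u=u0-9+M['m10']/M['m00'];v=v0-9+M['m01']/M['m00']
    r=cv2.minAreaRect(np.argwhere(m)[:,::-1].astype(np.float32))
    print(n,u,v,m.sum(),r,onz(n,u,v,.010).round(4))
```

```text
0 (np.float64(321.8241799093261), np.float64(296.7141547576761))
0.014 (np.float64(321.7632972095374), np.float64(284.34654112014414))
0.05 (np.float64(321.64046200745673), np.float64(259.3939958865374))
0.1 (np.float64(321.5218603640054), np.float64(235.30144893853384))
0.2 (np.float64(321.3777660206845), np.float64(206.03035597236826))
cam in tool [ 0.07926195 -0.00051611 -0.15663441] [[ 0.001  0.952  0.306]
 [ 1.    -0.001  0.   ]
 [ 0.001  0.306 -0.952]]
top 437.73671199011125 227.98269468479606 49 ((10.013513565063477, 7.918919086456299), (8.548747062683105, 5.425166606903076), 9.462322235107422) [ 0.6124 -0.2871  0.01  ]
top 445.3065855008301 264.32374100719426 52 ((9.431035041809082, 8.327587127685547), (5.756555557250977, 8.727680206298828), 68.19859313964844) [ 0.5226 -0.3031  0.01  ]
top 453.2643742953777 303.6499436302142 51 ((9.220588684082031, 8.632352828979492), (5.830951690673828, 8.746427536010742), 30.963754653930664) [ 0.4279 -0.3193  0.01  ]
scene 227.57044278320873 370.2699827487061 76 ((8.577585220336914, 8.181035995483398), (6.827935695648193, 10.898435592651367), 66.80140686035156) [ 0.6124 -0.2874  0.01  ]
scene 200.07418224299064 340.11039719626166 73 ((8.0, 8.0), (6.559298038482666, 10.932164192199707), 38.65980529785156) [ 0.5227 -0.3034  0.01  ]
scene 172.65264797507788 309.916199376947 66 ((7.5, 8.5), (9.0, 7.0), 90.0) [ 0.4281 -0.3202  0.01  ]
```

```bash
cat >> h.py <<'E'
def plan(x,y,z,yaw,s=None):
    s=s or ctrl.sense();p=np.array(s['tool_pos']);T=R.from_euler('xyz',s['eef_rot'],degrees=True)
    sh=T.inv().apply(np.array([x,y,z])-p)
    G=R.from_euler('xyz',[180,0,yaw],degrees=True)
    rv=np.degrees((T.inv()*G).as_rotvec())
    print("t %.2f pos %s rot %s gap %.4f F %s"%(s['time'],p.round(4),np.round(s['eef_rot'],1),s['finger_gap'],np.round(s['contact_force'],1)))
    print(" shift",(sh*1000).round(1),"mm |%.0f|"%(1000*np.linalg.norm(sh)),"rotvec",rv.round(1)," rows>=%.1f"%max(np.linalg.norm(sh)/.0625,np.linalg.norm(rv)/10.7))
E
cat > p.sh <<'E'
python3 -c "from h import *;plan($1,$2,$3,$4)"
E
bash p.sh .6124 -.287 .2 80
```

```text
t 0.15 pos [0.2712 0.5901 0.2168] rot [-179.9   -0.   155.3] gap 0.0854 F [0.1 0.3 0. ]
 shift [-676.3 -654.4   18.1] mm |941| rotvec [-0.1  0.1 75.3]  rows>=15.1
```

Request:
play_rows(series=[[[-0.044, -0.042, 0, 0, 0, 5, 1], [-0.088, -0.084, 0, 0, 0, 10, 1], [-0.132, -0.126, 0, 0, 0, 15, 1], [-0.176, -0.168, 0, 0, 0, 20, 1], [-0.22, -0.21, 0, 0, 0, 25, 1]]], squeeze=40)

```text
time: 0.78
tool_pos: [0.3841, 0.3059, 0.2177]
eef_rot: [180.0, 0.0, 130.2]
contact_force: [0.6, 1.0, 0.8]
finger_gap: 0.0852
```

```bash
bash p.sh .6124 -.287 .2 80
```

```text
t 0.78 pos [0.3841 0.3059 0.2177] rot [180.    0.  130.2] gap 0.0852 F [0.6 1.  0.8]
 shift [-600.4 -207.9   17.7] mm |636| rotvec [ 0.   0.  50.2]  rows>=10.2
```

Request:
play_rows(series=[[[-0.058, -0.02, 0.0, 0, 0, 5, 1], [-0.116, -0.04, 0.0, 0, 0, 10, 1], [-0.174, -0.06, 0.0, 0, 0, 15, 1], [-0.232, -0.08, 0.0, 0, 0, 20, 1], [-0.29, -0.1, 0, 0, 0, 25, 1]]])

```text
time: 1.4
tool_pos: [0.4955, 0.0205, 0.2177]
eef_rot: [180.0, -0.0, 105.2]
contact_force: [0.5, 1.1, -0.0]
finger_gap: 0.0857
```

```bash
bash p.sh .6124 -.287 .13 80
```

```text
t 1.40 pos [0.4955 0.0205 0.2177] rot [180.   -0.  105.2] gap 0.0857 F [ 0.5  1.1 -0. ]
 shift [-327.4   32.3   87.7] mm |340| rotvec [ 0.  -0.  25.2]  rows>=5.4
```

Request:
play_rows(series=[[[-0.06, 0.006, 0.01, 0, 0, 5, 0], [-0.12, 0.012, 0.02, 0, 0, 10, 0], [-0.18, 0.018, 0.035, 0, 0, 15, 0], [-0.24, 0.024, 0.05, 0, 0, 20, 0], [-0.295, 0.03, 0.07, 0, 0, 25, 0]]])

```text
time: 2.02
tool_pos: [0.6027, -0.2567, 0.1473]
eef_rot: [180.0, 0.0, 80.1]
contact_force: [1.3, 0.2, -0.4]
finger_gap: 0.0428
```

```bash
bash p.sh .6124 -.287 .13 80
python3 - <<'E'
from h import *
c=viewer.calibration("wrist");im=viewer.grab_frame("wrist");cv2.imwrite("pics/w1.png",im)
print(proj("wrist",[.6124,-.287,.006],c))
E
```

```text
t 2.02 pos [ 0.6027 -0.2567  0.1473] rot [180.    0.   80.1] gap 0.0428 F [ 1.3  0.2 -0.4]
 shift [-28.2  14.8  17.3] mm |36| rotvec [0.  0.  0.1]  rows>=0.6
(np.float64(338.39582696139587), np.float64(250.69255300020183))
```

View pics/w1.png

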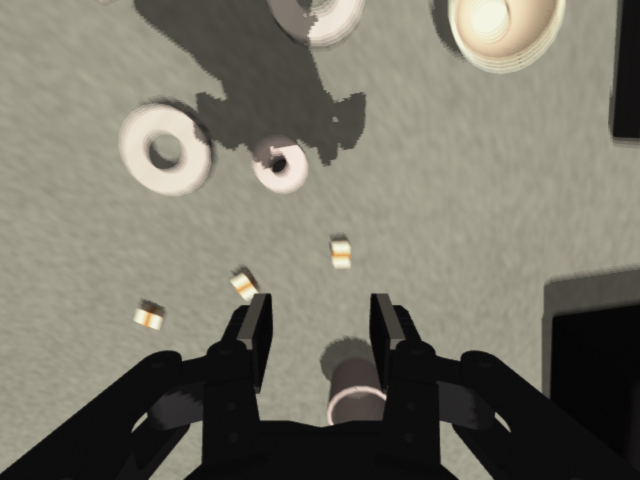

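```bash
cat >> h.py <<'E'
def sug(im,cal,guess,r=25,name="wrist",z=.009,dark=False):
    u0,v0=map(int,guess);u1=max(u0-r,0);v1=max(v0-r,0)
    cr=im[v1:v0+r,u1:u0+r]; hsv=cv2.cvtColor(cr,cv2.COLOR_BGR2HSV)
    bg=np.median(cr.max(2)); m=((cr.max(2)>bg+35)).astype(np.uint8)
    m=cv2.morphologyEx(m,cv2.MORPH_CLOSE,np.ones((5,5),np.uint8))
    cs,_=cv2.findContours(m,cv2.RETR_EXTERNAL,cv2.CHAIN_APPROX_NONE)
    c=max(cs,key=cv2.contourArea); bx=cv2.boxPoints(cv2.minAreaRect(c))+[u1,v1]
    P=np.array([onz(name,*b,z,cal) for b in bx]); C=P.mean(0)
    e1=P[1]-P[0];e2=P[2]-P[1];L=e1 if np.linalg.norm(e1)>np.linalg.norm(e2) else e2
    print("sugar C",C.round(4),"len",np.linalg.norm(e1).round(4),np.linalg.norm(e2).round(4),"az long %.0f"%np.degrees(np.arctan2(L[1],L[0])),"px",bx.mean(0).round(1))
    return C
E
python3 - <<'E'
from h import *
c=viewer.calibration("wrist");im=cv2.imread("pics/w1.png")
for g in [(340,253),(244,285),(150,315)]: sug(im,c,g)
E
```

```text
sugar C [ 0.6117 -0.2996  0.009 ] len 0.0153 0.0221 az long -99 px [341. 255.]
sugar C [ 0.5219 -0.3137  0.009 ] len 0.0149 0.0235 az long -68 px [243.6 286.7]
sugar C [ 0.4271 -0.3296  0.009 ] len 0.0152 0.0231 az long -34 px [147.5 319.1]
```

```bash
cat >> h.py <<'E'
import pickle
def snap(n,name):
    c=viewer.calibration(n);im=viewer.grab_frame(n);cv2.imwrite(f"pics/{name}.png",im);pickle.dump(c,open(f"pics/{name}.pkl","wb"));return im,c
def load(name): return cv2.imread(f"pics/{name}.png"),pickle.load(open(f"pics/{name}.pkl","rb"))
E
python3 - <<'E'
from h import *
im,c=snap("wrist","w2")
plan(.6118,-.287,.05,81)
im2,c2=snap("wrist","w2")
b=(im2.max(2)>215).astype(np.uint8)
for P in [(.6124,-.287,.009),(.5226,-.303,.009),(.428,-.3195,.009)]:
    g=proj("wrist",P,c2);print(g);sug(im2,c2,g)
E
```

```text
t 2.12 pos [ 0.5995 -0.2623  0.1442] rot [-179.7    0.3   79.8] gap 0.0425 F [-1.5  0.2 -0.2]
 shift [-21.5  16.9  94.2] mm |98| rotvec [-0.3  0.3 -1.2]  rows>=1.6
(np.float64(342.3578841637896), np.float64(245.280521505683))
sugar C [ 0.6125 -0.2869  0.009 ] len 0.0144 0.0217 az long -99 px [342.5 245. ]
(np.float64(244.77543184276772), np.float64(278.94599591513645))
sugar C [ 0.5223 -0.3032  0.009 ] len 0.0152 0.0226 az long -68 px [244.4 279.1]
(np.float64(148.47159397042958), np.float64(311.7871899151193))
sugar C [ 0.4263 -0.3202  0.009 ] len 0.0156 0.0219 az long -32 px [146.9 312.6]
```

Request:
play_rows(series=[[[-0.0215, 0.0165, 0.04, 0, 0, -1, -0.3], [-0.0215, 0.0165, 0.085, 0, 0, -1, -0.3], [-0.0215, 0.0165, 0.11, 0, 0, -1, -0.3], [-0.0215, 0.0165, 0.127, 0, 0, -1, -0.3], [-0.0215, 0.0165, 0.127, 0, 0, -1, -0.3]]])

```text
time: 2.8
tool_pos: [0.6142, -0.2769, 0.02]
eef_rot: [-179.9, -0.1, 81.4]
contact_force: [-0.2, 0.7, 0.2]
finger_gap: 0.03
```

```bash
bash p.sh .6125 -.287 .016 81
```

```text
t 2.80 pos [ 0.6142 -0.2769  0.02  ] rot [-1.799e+02 -1.000e-01  8.140e+01] gap 0.0300 F [-0.2  0.7  0.2]
 shift [-10.2  -0.2   4. ] mm |11| rotvec [-0.1 -0.1  0.4]  rows>=0.2
```

Request:
play_rows(series=[[[-0.005, 0, 0.002, 0, 0, 0, -0.3], [-0.01, 0, 0.004, 0, 0, 0, -0.3], [-0.01, 0, 0.004, 0, 0, 0, -0.3], [-0.01, 0, 0.004, 0, 0, 0, -0.3], [-0.01, 0, 0.004, 0, 0, 0, -0.3]]])

```text
time: 3.42
tool_pos: [0.6132, -0.2881, 0.0168]
eef_rot: [180.0, -0.0, 81.3]
contact_force: [0.2, 0.5, -0.3]
finger_gap: 0.0299
```

```bash
bash p.sh .6125 -.287 .016 81
```

```text
t 3.42 pos [ 0.6132 -0.2881  0.0168] rot [180.   -0.   81.3] gap 0.0299 F [ 0.2  0.5 -0.3]
 shift [ 1.  -0.9  0.8] mm |2| rotvec [ 0.  -0.   0.3]  rows>=0.0
```

Now I'll close the gripper and lift.

Request:
play_rows(series=[[[0, 0, 0, 0, 0, 0, -0.9], [0, 0, 0, 0, 0, 0, -0.9], [0, 0, 0, 0, 0, 0, -0.9], [0, 0, -0.02, 0, 0, 0, -0.9], [0, 0, -0.06, 0, 0, 0, -0.9]]], squeeze=40)

```text
time: 4.05
tool_pos: [0.6121, -0.2878, 0.0767]
eef_rot: [-179.8, -0.0, 81.3]
contact_force: [-0.0, -0.3, 0.5]
finger_gap: 0.0045
```

Run:
```python
from h import *
im,c=snap("wrist","w3");plan(.5055,-.0114,.15,81)
t,ct=snap("top","t3")
s,cs=snap("scene","s3")
# jar mouth centre: dark/grey ellipse inside the rim ring; crops
cv2.imwrite("pics/c1.png",np.hstack([cv2.resize(t[240:300,296:356],(400,400),interpolation=cv2.INTER_CUBIC),cv2.resize(s[230:290,280:340],(400,400),interpolation=cv2.INTER_CUBIC)]))
```

```text
t 4.10 pos [ 0.6162 -0.2906  0.0845] rot [179.4   0.2  81.3] gap 0.0041 F [ 1.  -1.2  4.7]
 shift [ 259.  -150.9  -67.9] mm |307| rotvec [0.6 0.2 0.3]  rows>=4.9
```

View pics/w3.png

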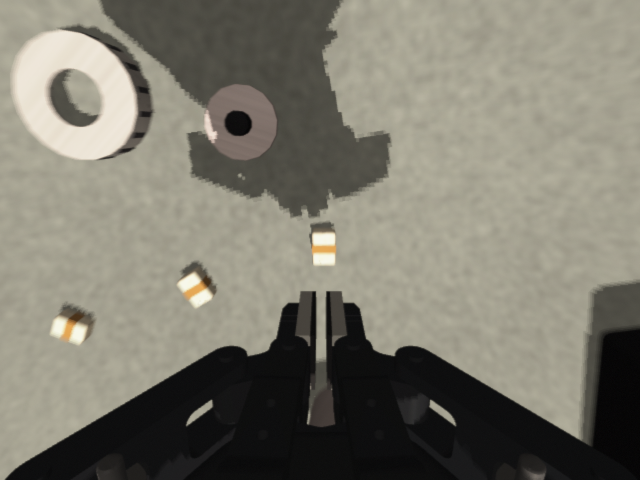

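View pics/c1.png

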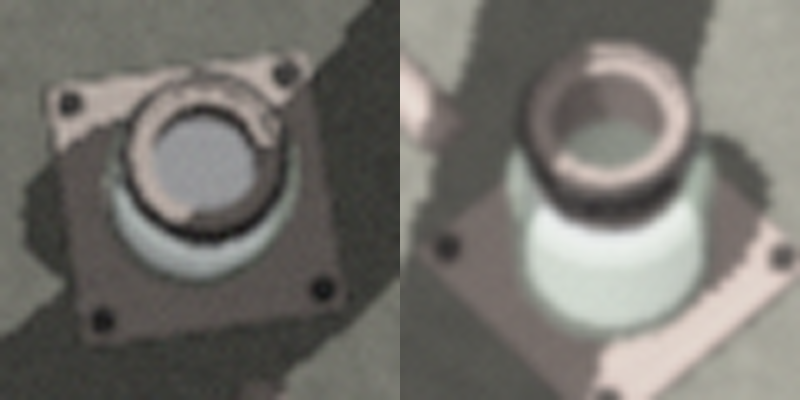

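Request:
play_rows(series=[[[0, 0, 0, 0, 0, 0, -0.3], [0, 0, 0, 0, 0, 0, -0.3], [0, 0, 0, 0, 0, 0, -0.3], [0, 0, 0, 0, 0, 0, -0.3], [0, 0, 0, 0, 0, 0, -0.3]]])

```text
time: 4.82
tool_pos: [0.6129, -0.2883, 0.0764]
eef_rot: [-180.0, 0.0, 81.3]
contact_force: [-1.1, 0.6, -0.0]
finger_gap: 0.0297
```

Run:
```python
from h import *
plan(.6125,-.287,.016,81)
im,c=snap("wrist","w4");
s=ctrl.sense();T=R.from_euler('xyz',s['eef_rot'],degrees=True);print("tip proj",proj("wrist",s['tool_pos']+T.apply([0,0,.014]),c))
for P in [(.6124,-.287,.009),(.5226,-.303,.009)]:
    g=proj("wrist",P,c);print(g);sug(im,c,g)
for n in("top","scene"):
    im,c=snap(n,n+"4");sug(im,c,proj(n,(.6124,-.29,.009),c),10,n)
```

```text
t 4.83 pos [ 0.6129 -0.2883  0.0764] rot [-180.     0.    81.3] gap 0.0297 F [-1.1  0.6 -0. ]
 shift [ 1.3 -0.6 60.4] mm |60| rotvec [-0.   0.   0.3]  rows>=1.0
tip proj (np.float64(322.29580461259087), np.float64(282.342432118273))
(np.float64(320.88633436130925), np.float64(246.307010482193))
sugar C [ 0.6128 -0.2873  0.009 ] len 0.0149 0.0215 az long -98 px [321.5 246.5]
(np.float64(194.19367190677735), np.float64(286.877181121122))
sugar C [ 0.5219 -0.3038  0.009 ] len 0.0154 0.0227 az long -68 px [193.4 287.8]
sugar C [ 0.6343 -0.2997  0.009 ] len 0.0223 0.0076 az long -89 px [442.5 219.5]
sugar C [ 0.6165 -0.2857  0.009 ] len 0.025 0.0077 az long 81 px [229.3 371.6]
```

View pics/w4.png

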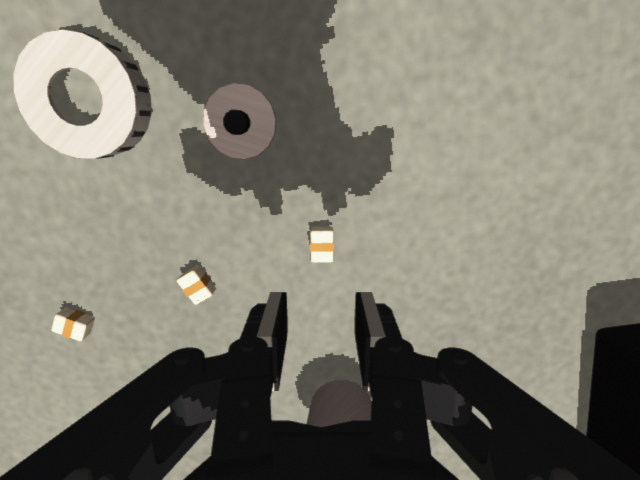

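Request:
play_rows(series=[[[0, 0, 0.035, 0, 0, 0, -0.3], [0.001, 0, 0.062, 0, 0, 0, -0.3], [0.001, 0, 0.063, 0, 0, 0, -0.3], [0.001, 0, 0.063, 0, 0, 0, -0.9], [0.001, 0, 0.063, 0, 0, 0, -0.9]]])

```text
time: 5.6
tool_pos: [0.6142, -0.2881, 0.0154]
eef_rot: [179.8, 0.1, 81.3]
contact_force: [-0.4, -0.6, 0.8]
finger_gap: 0.0045
```

Request:
play_rows(series=[[[0, 0, 0, 0, 0, 0, -0.9], [0, 0, 0, 0, 0, 0, -0.9], [0, 0, 0, 0, 0, 0, -0.9], [0, 0, 0, 0, 0, 0, -0.9], [0, 0, 0, 0, 0, 0, -0.9]]])

```text
time: 6.22
tool_pos: [0.6131, -0.2873, 0.0137]
eef_rot: [-180.0, 0.0, 81.3]
contact_force: [0.3, -0.1, 0.8]
finger_gap: 0.0039
```

Run:
```python
from h import *
plan(.6125,-.287,.016,81)
im,c=snap("wrist","w5")
```

```text
t 6.22 pos [ 0.6131 -0.2873  0.0137] rot [-180.     0.    81.3] gap 0.0039 F [ 0.3 -0.1  0.8]
 shift [ 0.2 -0.7 -2.3] mm |2| rotvec [-0.   0.   0.3]  rows>=0.0
```

View pics/w5.png

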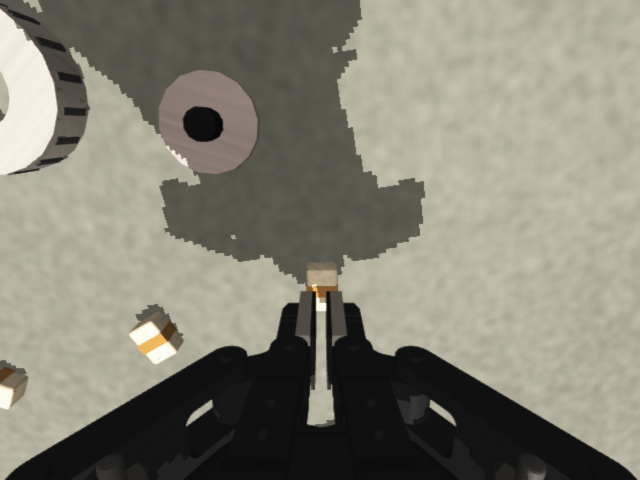

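Request:
play_rows(series=[[[0, 0, -0.01, 0, 0, 0, -0.3], [0, 0, -0.01, 0, 0, 0, -0.3], [0, 0, -0.01, 0, 0, 0, -0.3], [0, 0, 0.004, 0, 0, 0, -0.3], [0, 0, 0.004, 0, 0, 0, -0.3]]])

```text
time: 6.9
tool_pos: [0.6117, -0.2864, 0.0075]
eef_rot: [-179.8, -0.1, 81.3]
contact_force: [0.3, 0.7, 0.3]
finger_gap: 0.03
```

Run:
```python
from h import *
plan(.6125,-.287,.016,81)
im,c=snap("wrist","w6")
im,c=snap("scene","s6")
cv2.imwrite("pics/s6c.png",cv2.resize(im[280:420,130:330],(800,560),interpolation=cv2.INTER_CUBIC))
```

```text
t 6.90 pos [ 0.6117 -0.2864  0.0075] rot [-1.798e+02 -1.000e-01  8.130e+01] gap 0.0300 F [0.3 0.7 0.3]
 shift [-0.5  0.8 -8.5] mm |9| rotvec [-0.2 -0.1  0.3]  rows>=0.1
```

View pics/w6.png

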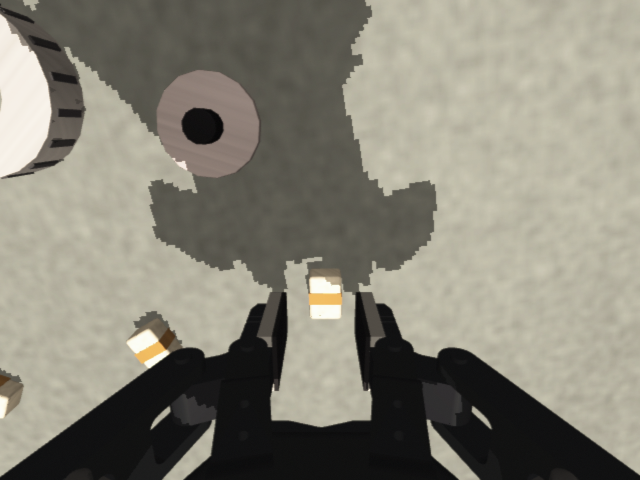

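View pics/s6c.png

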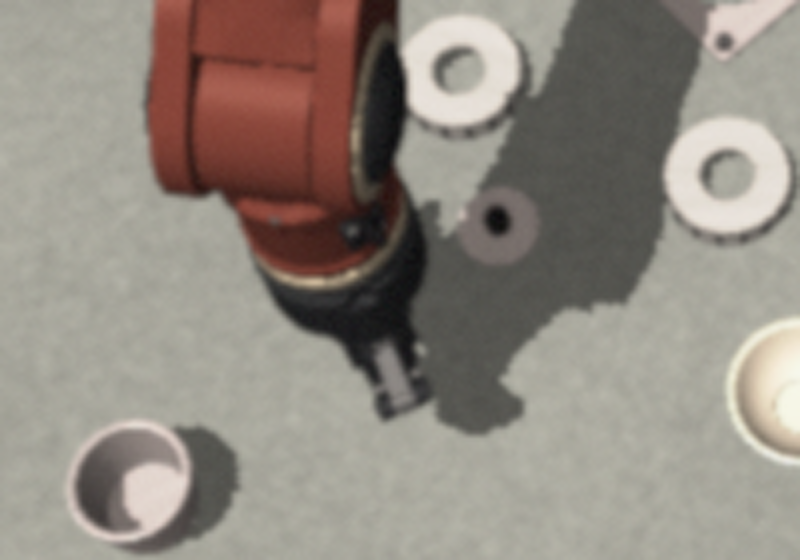

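Request:
play_rows(series=[[[0, 0, 0.002, 0, 0, 0, -0.3], [0, 0, 0.004, 0, 0, 0, -0.3], [0, 0, 0.006, 0, 0, 0, -0.3], [0, 0, 0.008, 0, 0, 0, -0.3], [0, 0, 0.008, 0, 0, 0, -0.3]]])

```text
time: 7.62
tool_pos: [0.6131, -0.2873, 0.0015]
eef_rot: [-180.0, -0.0, 81.3]
contact_force: [0.6, 0.5, -0.0]
finger_gap: 0.03
```

Run:
```python
from h import *
plan(.6125,-.287,.016,81)
im,c=snap("wrist","w7")
cv2.imwrite("pics/w7c.png",im[200:400,200:450].repeat(3,0).repeat(3,1))
```

```text
t 7.62 pos [ 0.6131 -0.2873  0.0015] rot [-180.    -0.    81.3] gap 0.0300 F [ 0.6  0.5 -0. ]
 shift [  0.2  -0.6 -14.5] mm |15| rotvec [-0.  -0.   0.3]  rows>=0.2
```

View pics/w7c.png

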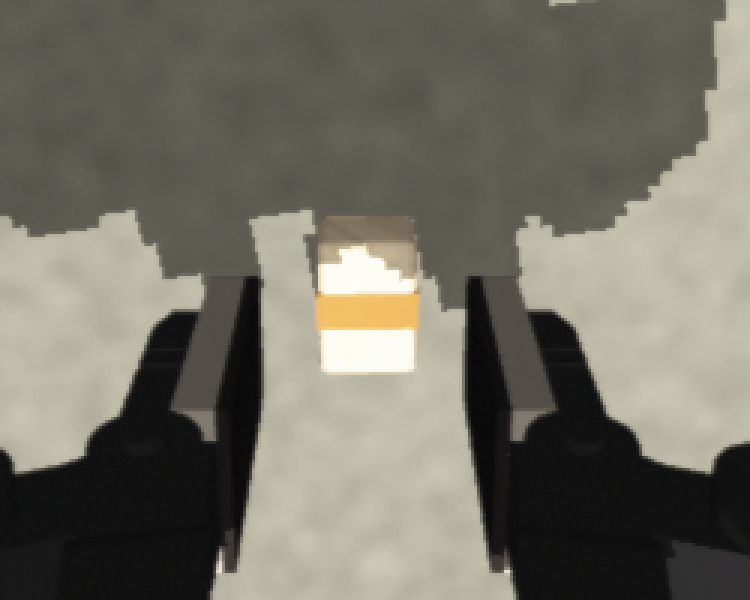

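Request:
play_rows(series=[[[0, 0, 0.002, 0, 0, 0, -0.3], [0, 0, 0.004, 0, 0, 0, -0.3], [0, 0, 0.006, 0, 0, 0, -0.3], [0, 0, 0.007, 0, 0, 0, -0.3], [0, 0, 0.007, 0, 0, 0, -0.3]]])

```text
time: 8.3
tool_pos: [0.6131, -0.2873, -0.0054]
eef_rot: [-180.0, -0.0, 81.3]
contact_force: [0.9, -0.4, -1.1]
finger_gap: 0.03
```

Run:
```python
from h import *
plan(.6125,-.287,.016,81)
im,c=snap("wrist","w8")
cv2.imwrite("pics/w8c.png",im[200:400,200:450].repeat(3,0).repeat(3,1))
```

```text
t 8.30 pos [ 0.6131 -0.2873 -0.0054] rot [-180.    -0.    81.3] gap 0.0300 F [ 0.9 -0.4 -1.1]
 shift [  0.2  -0.7 -21.4] mm |21| rotvec [-0.  -0.   0.3]  rows>=0.3
```

View pics/w8c.png

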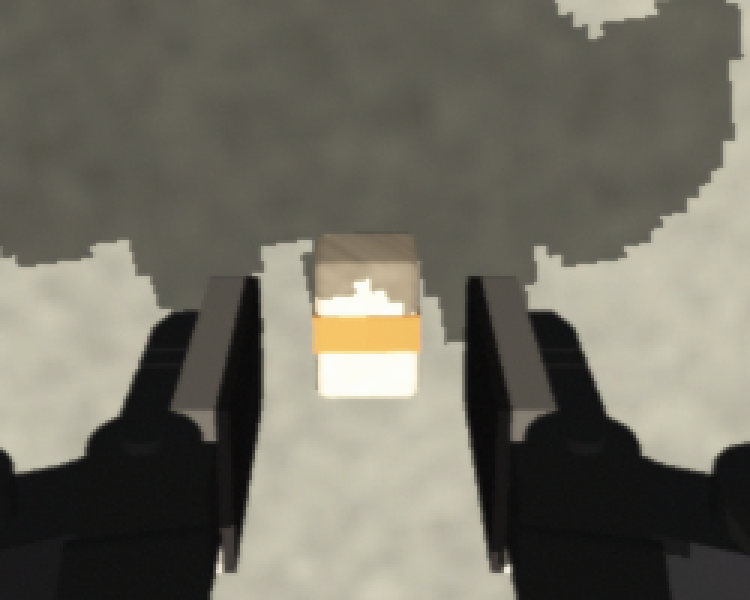

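Request:
play_rows(series=[[[0, 0, 0.003, 0, 0, 0, -0.3], [0, 0, 0.005, 0, 0, 0, -0.3], [0, 0, 0.007, 0, 0, 0, -0.3], [0, 0, 0.008, 0, 0, 0, -0.3], [0, 0, 0.008, 0, 0, 0, -0.3]]])

```text
time: 8.98
tool_pos: [0.6131, -0.2873, -0.0134]
eef_rot: [-180.0, 0.0, 81.3]
contact_force: [0.7, -0.3, 1.1]
finger_gap: 0.0298
```

Run:
```python
from h import *
plan(.6125,-.287,.016,81)
im,c=snap("wrist","w9")
cv2.imwrite("pics/w9c.png",im[200:400,200:450].repeat(3,0).repeat(3,1))
```

```text
t 8.97 pos [ 0.6131 -0.2873 -0.0134] rot [-180.     0.    81.3] gap 0.0298 F [ 0.7 -0.3  1.1]
 shift [  0.2  -0.7 -29.4] mm |29| rotvec [-0.   0.   0.3]  rows>=0.5
```

View pics/w9c.png

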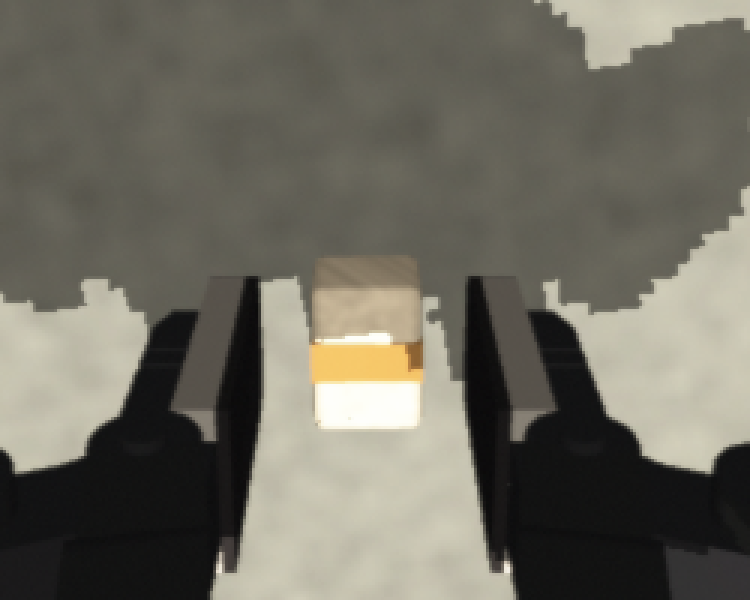

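Request:
play_rows(series=[[[0, 0, 0.002, 0, 0, 0, -0.9], [0, 0, 0.002, 0, 0, 0, -0.9], [0, 0, 0.002, 0, 0, 0, -0.9], [0, 0, 0.002, 0, 0, 0, -0.9], [0, 0, 0.002, 0, 0, 0, -0.9]]], squeeze=30)

```text
time: 9.65
tool_pos: [0.6141, -0.2881, -0.013]
eef_rot: [179.9, 0.0, 81.3]
contact_force: [-1.7, 0.3, 7.7]
finger_gap: 0.0139
```

Run:
```python
from h import *
plan(.6125,-.287,.016,81)
im,c=snap("wrist","w10")
cv2.imwrite("pics/w10c.png",im[200:400,200:450].repeat(3,0).repeat(3,1))
```

```text
t 9.65 pos [ 0.6141 -0.2881 -0.013 ] rot [179.9   0.   81.3] gap 0.0139 F [-1.7  0.3  7.7]
 shift [  0.9  -1.6 -29. ] mm |29| rotvec [0.1 0.  0.3]  rows>=0.5
```

View pics/w10c.png

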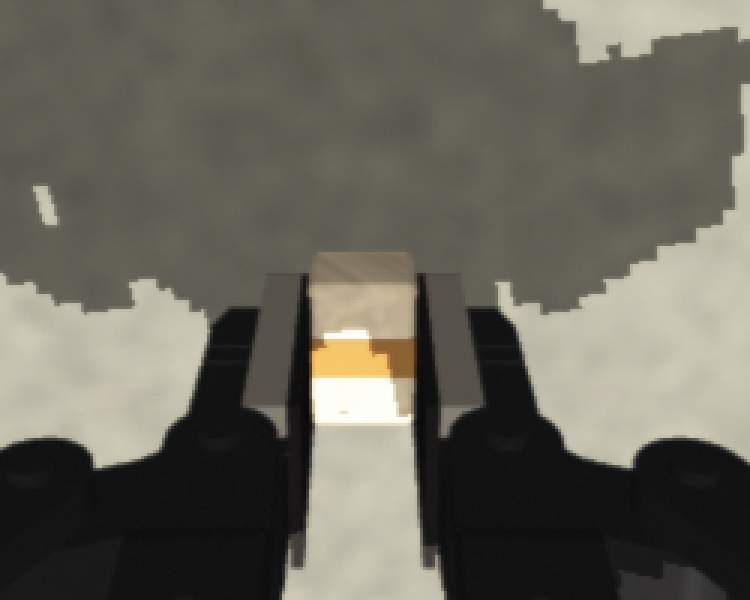

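Request:
play_rows(series=[[[0, 0, -0.03, 0, 0, 0, -0.9], [0, 0, -0.08, 0, 0, 0, -0.9], [0, 0, -0.13, 0, 0, 0, -0.9], [0.03, -0.02, -0.15, 0, 0, 0, -0.9], [0.08, -0.045, -0.15, 0, 0, 0, -0.9]]])

```text
time: 10.32
tool_pos: [0.5816, -0.204, 0.1375]
eef_rot: [179.6, 0.2, 81.1]
contact_force: [0.2, 0.5, -1.0]
finger_gap: 0.0146
```

```bash
bash p.sh .5055 -.0114 .13 81
```

```text
t 10.32 pos [ 0.5816 -0.204   0.1375] rot [179.6   0.2  81.1] gap 0.0146 F [ 0.2  0.5 -1. ]
 shift [ 178.5 -105.1    6.3] mm |207| rotvec [0.4 0.2 0.1]  rows>=3.3
```

Request:
play_rows(series=[[[0.04, -0.024, 0, 0, 0, 0, -0.9], [0.08, -0.047, 0, 0, 0, 0, -0.9], [0.12, -0.07, 0, 0, 0, 0, -0.9], [0.15, -0.09, 0, 0, 0, 0, -0.9], [0.15, -0.09, 0, 0, 0, 0, -0.9]]])

```text
time: 10.95
tool_pos: [0.5133, -0.0359, 0.1346]
eef_rot: [-179.9, -0.1, 81.7]
contact_force: [0.0, -0.9, 0.5]
finger_gap: 0.014
```

Run:
```python
from h import *
im,c=snap("wrist","w11")
plan(.5055,-.0114,.13,81)
print(proj("wrist",[.5055,-.0114,.1],c))
```

```text
t 11.00 pos [ 0.5143 -0.0384  0.1349] rot [180.   -0.   81.5] gap 0.0144 F [-0.2 -0.6  0.4]
 shift [ 25.4 -12.7   4.9] mm |29| rotvec [ 0.  -0.   0.5]  rows>=0.5
(np.float64(301.9059271600855), np.float64(228.33806209789182))
```

View pics/w11.png

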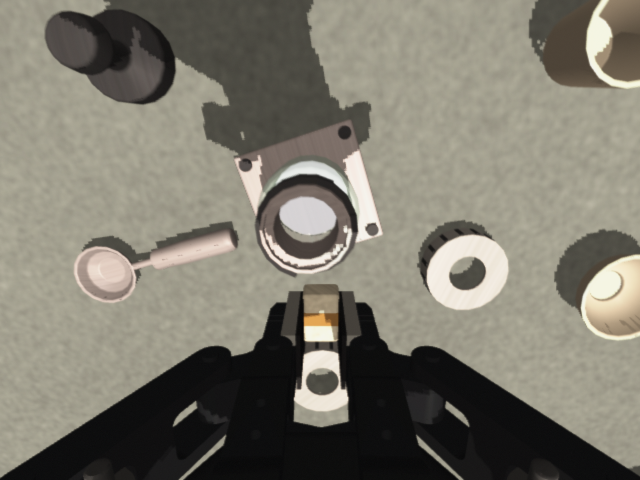

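Run:
```python
from h import *
im,c=load("w11")
print(onz("wrist",307,226,.1,c))
plan(.5035,-.0105,.094,81)
cv2.imwrite("pics/w11c.png",im[160:290,230:380].repeat(4,0).repeat(4,1))
```

```text
[ 0.50849029 -0.01048088  0.1       ]
t 11.00 pos [ 0.5143 -0.0384  0.1349] rot [180.   -0.   81.5] gap 0.0144 F [-0.2 -0.6  0.4]
 shift [ 26.  -14.9  40.9] mm |51| rotvec [ 0.  -0.   0.5]  rows>=0.8
```

View pics/w11c.png

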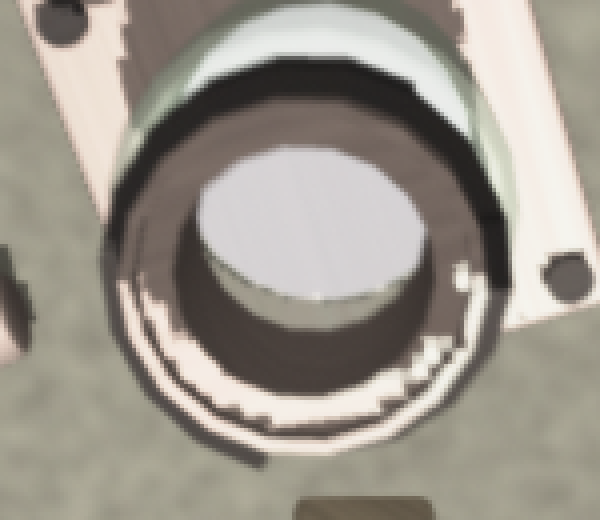

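Request:
play_rows(series=[[[0.0255, -0.0115, 0, 0, 0, 0, -0.9], [0.0255, -0.0115, 0.02, 0, 0, 0, -0.9], [0.0255, -0.0115, 0.04, 0, 0, 0, -0.9], [0.0255, -0.0115, 0.045, 0, 0, 0, -0.9], [0.0255, -0.0115, 0.045, 0, 0, 0, -0.9]]])

```text
time: 11.62
tool_pos: [0.5074, -0.0138, 0.0898]
eef_rot: [180.0, 0.0, 81.2]
contact_force: [-0.6, -0.1, 0.4]
finger_gap: 0.0139
```

Run:
```python
from h import *
im,c=snap("wrist","w12")
plan(.507,-.0115,.09,81)
cv2.imwrite("pics/w12c.png",im[180:380,200:450].repeat(3,0).repeat(3,1))
```

```text
t 11.68 pos [ 0.5076 -0.0136  0.0902] rot [179.9   0.   81.2] gap 0.0145 F [0.2 0.4 0.7]
 shift [ 2.  -1.   0.2] mm |2| rotvec [0.1 0.  0.2]  rows>=0.0
```

View pics/w12c.png

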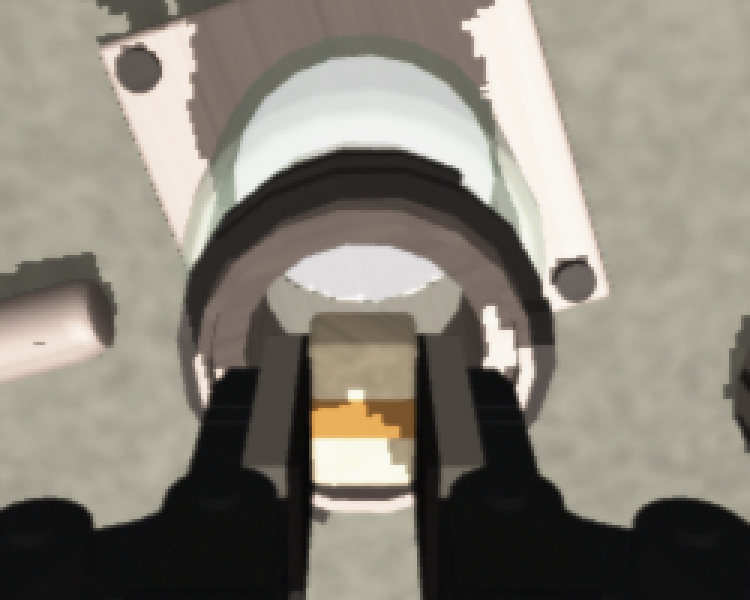

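Run:
```python
from h import *
im,c=load("w12")
print(onz("wrist",322,298,.1,c), onz("wrist",322,180+400/3,.112,c),c['position'])
print(onz("wrist",305.7,228.4,.1,load("w11")[1]))
for n,v in [((320),180+197/3),(320,180+512/3)]: print(onz("wrist",n,v,.1,c))
```

```text
[ 0.50771084 -0.01051754  0.1       ] [ 0.50752463 -0.01148083  0.112     ] [0.51853302 0.06376632 0.24641188]
[ 0.50756646 -0.01173544  0.1       ]
[0.51060924 0.01422791 0.1       ]
[ 0.50260945 -0.0377391   0.1       ]
```

Request:
play_rows(series=[[[0, 0, 0, 0, 0, 0, -0.5], [0, 0, 0, 0, 0, 0, -0.4], [0, 0, 0, 0, 0, 0, -0.3], [0, 0, -0.02, 0, 0, 0, -0.2], [0, 0, -0.05, 0, 0, 0, -0.2]]])

```text
time: 12.3
tool_pos: [0.5062, -0.0126, 0.1397]
eef_rot: [-179.9, 0.0, 81.3]
contact_force: [1.5, 0.4, 0.6]
finger_gap: 0.0342
```

Run:
```python
from h import *
im,c=snap("wrist","w13")
plan(.5222,-.3033,.06,112)
```

```text
t 12.35 pos [ 0.5091 -0.013   0.1437] rot [ 1.797e+02 -1.000e-01  8.130e+01] gap 0.0339 F [ 0.7 -0.3  1.7]
 shift [-285.    56.3   83.8] mm |302| rotvec [  0.3   0.  -30.7]  rows>=4.8
```

View pics/w13.png

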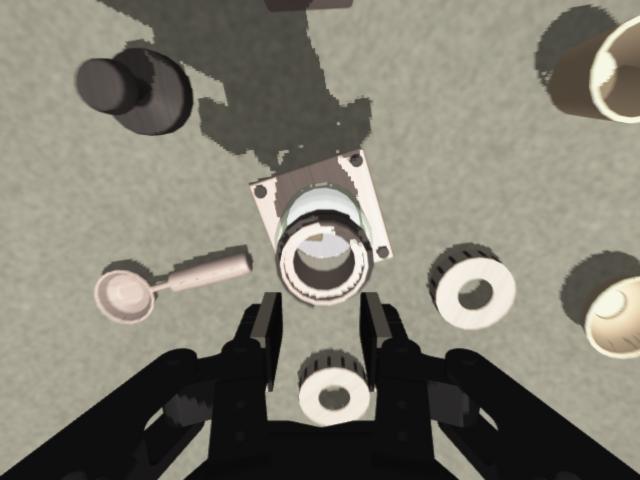

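Request:
play_rows(series=[[[-0.06, 0.012, 0, 0, 0, -6, -0.3], [-0.12, 0.024, 0, 0, 0, -12, -0.3], [-0.18, 0.035, 0.01, 0, 0, -18, -0.3], [-0.24, 0.047, 0.03, 0, 0, -24, -0.3], [-0.285, 0.056, 0.06, 0, 0, -30.5, -0.3]]])

```text
time: 12.98
tool_pos: [0.5198, -0.3065, 0.0801]
eef_rot: [179.9, 0.2, 111.9]
contact_force: [0.8, 0.2, 0.4]
finger_gap: 0.0299
```

Request:
play_rows(series=[[[0, 0, 0, 0, 0, 0, -0.3], [0, 0, 0, 0, 0, 0, -0.3], [0, 0, 0, 0, 0, 0, -0.3], [0, 0, 0, 0, 0, 0, -0.3], [0, 0, 0, 0, 0, 0, -0.3]]])

```text
time: 13.6
tool_pos: [0.5198, -0.302, 0.0803]
eef_rot: [180.0, 0.0, 111.9]
contact_force: [0.3, 0.1, 0.4]
finger_gap: 0.0301
```

Run:
```python
from h import *
plan(.5222,-.3035,-.0125,112)
im,c=snap("wrist","w14")
sug(im,c,proj("wrist",(.5222,-.3035,.009),c))
sug(im,c,proj("wrist",(.427,-.32,.009),c))
```

```text
t 13.60 pos [ 0.5198 -0.302   0.0803] rot [180.    0.  111.9] gap 0.0301 F [0.3 0.1 0.4]
 shift [-2.2  1.6 92.8] mm |93| rotvec [ 0.   0.  -0.1]  rows>=1.5
sugar C [ 0.5238 -0.3029  0.009 ] len 0.0145 0.0213 az long -67 px [327. 250.]
sugar C [ 0.4277 -0.3205  0.009 ] len 0.015 0.0221 az long -33 px [180.6 221.6]
```

Request:
play_rows(series=[[[-0.002, 0.0025, 0.04, 0, 0, 0, -0.3], [-0.002, 0.0025, 0.08, 0, 0, 0, -0.3], [-0.002, 0.0025, 0.092, 0, 0, 0, -0.3], [-0.002, 0.0025, 0.092, 0, 0, 0, -0.3], [-0.002, 0.0025, 0.092, 0, 0, 0, -0.3]]])

```text
time: 14.28
tool_pos: [0.5231, -0.3044, -0.0113]
eef_rot: [179.9, 0.1, 111.8]
contact_force: [0.0, -0.8, -0.6]
finger_gap: 0.03
```

Request:
play_rows(series=[[[0, 0, 0, 0, 0, 0, -0.9], [0, 0, 0, 0, 0, 0, -0.9], [0, 0, 0, 0, 0, 0, -0.9], [0, 0, -0.03, 0, 0, 0, -0.9], [0, 0, -0.08, 0, 0, 0, -0.9]]])

```text
time: 14.9
tool_pos: [0.5207, -0.3026, 0.0665]
eef_rot: [-179.8, -0.3, 111.8]
contact_force: [1.1, -0.0, -0.7]
finger_gap: 0.014
```

```bash
bash p.sh .5075 -.0115 .15 82
```

```text
t 14.90 pos [ 0.5207 -0.3026  0.0665] rot [-179.8   -0.3  111.8] gap 0.0140 F [ 1.1 -0.  -0.7]
 shift [275.5  95.7 -82.6] mm |303| rotvec [-0.3 -0.2 29.8]  rows>=4.9
```

Request:
play_rows(series=[[[0.035, 0.012, -0.04, 0, 0, 6, -0.9], [0.09, 0.03, -0.065, 0, 0, 12, -0.9], [0.145, 0.05, -0.07, 0, 0, 18, -0.9], [0.2, 0.068, -0.07, 0, 0, 24, -0.9], [0.255, 0.088, -0.07, 0, 0, 30, -0.9]]])

```text
time: 15.52
tool_pos: [0.5087, -0.0325, 0.1377]
eef_rot: [-180.0, -0.0, 81.6]
contact_force: [1.4, 0.6, 0.7]
finger_gap: 0.0141
```

Request:
play_rows(series=[[[0.022, -0.003, 0, 0, 0, 0, -0.9], [0.022, -0.003, 0, 0, 0, 0, -0.9], [0.022, -0.003, 0, 0, 0, 0, -0.9], [0.022, -0.003, 0, 0, 0, 0, -0.9], [0.022, -0.003, 0, 0, 0, 0, -0.9]]])

```text
time: 16.15
tool_pos: [0.5094, -0.0136, 0.1378]
eef_rot: [180.0, 0.0, 81.7]
contact_force: [-0.6, 0.0, 0.1]
finger_gap: 0.0142
```

```bash
bash p.sh .5075 -.0115 .09 82
```

```text
t 16.15 pos [ 0.5094 -0.0136  0.1378] rot [180.    0.   81.7] gap 0.0142 F [-0.6  0.   0.1]
 shift [ 1.9 -2.2 47.8] mm |48| rotvec [ 0.   0.  -0.3]  rows>=0.8
```

Request:
play_rows(series=[[[0.002, -0.002, 0.03, 0, 0, 0, -0.9], [0.002, -0.002, 0.047, 0, 0, 0, -0.9], [0.002, -0.002, 0.047, 0, 0, 0, -0.9], [0.002, -0.002, 0.047, 0, 0, 0, -0.9], [0.002, -0.002, 0.047, 0, 0, 0, -0.5]]])

```text
time: 16.77
tool_pos: [0.5084, -0.0102, 0.0916]
eef_rot: [179.9, -0.0, 81.8]
contact_force: [0.1, 0.3, 0.3]
finger_gap: 0.021
```

Request:
play_rows(series=[[[0, 0, 0, 0, 0, 0, -0.4], [0, 0, 0, 0, 0, 0, -0.3], [0, 0, 0, 0, 0, 0, -0.2], [0, 0, -0.02, 0, 0, 0, -0.2], [0, 0, -0.05, 0, 0, 0, -0.2]]])

```text
time: 17.4
tool_pos: [0.5069, -0.0098, 0.1405]
eef_rot: [-179.8, 0.0, 81.8]
contact_force: [0.5, 0.1, -0.2]
finger_gap: 0.0339
```

Run:
```python
from h import *
im,c=snap("wrist","w15")
plan(.4275,-.3203,.07,147)
plan(.4275,-.3203,.07,-33)
cv2.imwrite("pics/w15c.png",im[180:330,230:430].repeat(4,0).repeat(4,1))
print(ctrl.sense()['joints'].round(1))
im,c=snap("top","t15");cv2.imwrite("pics/t15c.png",np.clip(1.5*cv2.resize(im[180:330,290:490],(800,600),interpolation=cv2.INTER_CUBIC),0,255))
```

```text
t 17.45 pos [ 0.5098 -0.0103  0.1446] rot [179.7  -0.   81.8] gap 0.0340 F [0.9 0.1 2. ]
 shift [-318.6  -37.7   74.1] mm |329| rotvec [  0.3   0.1 -65.2]  rows>=6.1
t 17.45 pos [ 0.5098 -0.0103  0.1446] rot [179.7  -0.   81.8] gap 0.0340 F [0.9 0.1 2. ]
 shift [-318.6  -37.7   74.1] mm |329| rotvec [  0.2  -0.4 114.8]  rows>=10.7
[-18.2  29.9  25.1 110.5 -18.1  43.1   9. ][ WARN:0@1.896] global loadsave.cpp:1063 imwrite_ Unsupported depth image for selected encoder is fallbacked to CV_8U.
```

View pics/w15c.png

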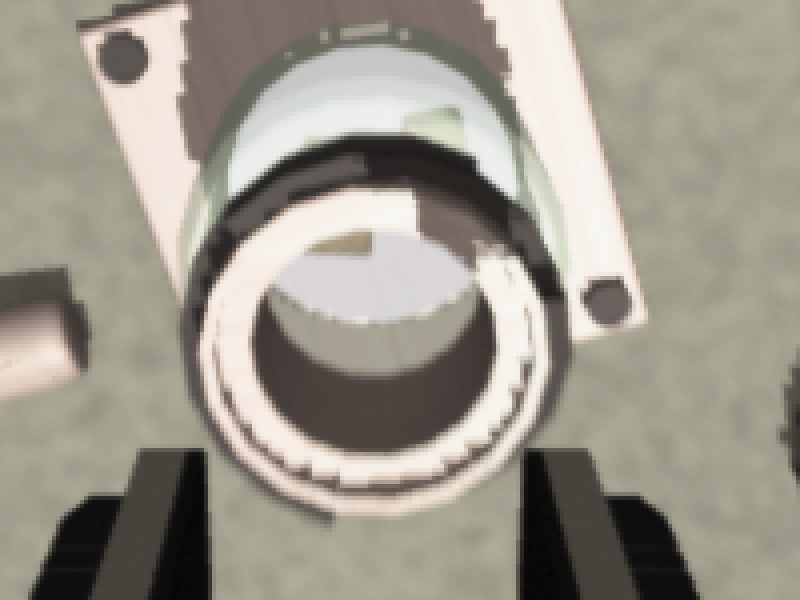

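View pics/t15c.png

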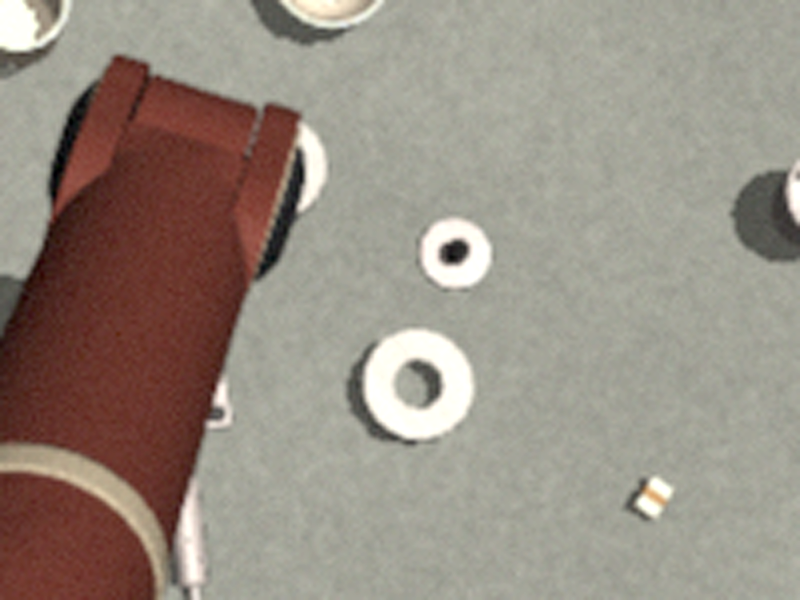

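Request:
play_rows(series=[[[-0.058, -0.007, 0, 0, 0, -10, -0.3], [-0.116, -0.014, 0, 0, 0, -20, -0.3], [-0.174, -0.021, 0.01, 0, 0, -30, -0.3], [-0.232, -0.028, 0.03, 0, 0, -40, -0.3], [-0.29, -0.034, 0.06, 0, 0, -50, -0.3]]])

```text
time: 18.12
tool_pos: [0.4333, -0.2914, 0.0815]
eef_rot: [180.0, 0.1, 132.1]
contact_force: [0.6, -0.1, 0.2]
finger_gap: 0.0297
```

```bash
bash p.sh .4275 -.3203 .07 147
```

```text
t 18.12 pos [ 0.4333 -0.2914  0.0815] rot [1.800e+02 1.000e-01 1.321e+02] gap 0.0297 F [ 0.6 -0.1  0.2]
 shift [-17.5 -23.7  11.5] mm |32| rotvec [  0.    0.1 -14.9]  rows>=1.4
```

Request:
play_rows(series=[[[-0.009, -0.012, 0.005, 0, 0, -8, -0.3], [-0.0175, -0.0237, 0.01, 0, 0, -15, -0.3], [-0.0175, -0.0237, 0.01, 0, 0, -15, -0.3], [-0.0175, -0.0237, 0.01, 0, 0, -15, -0.3], [-0.0175, -0.0237, 0.01, 0, 0, -15, -0.3]]])

```text
time: 18.75
tool_pos: [0.4281, -0.3171, 0.0723]
eef_rot: [180.0, 0.0, 146.9]
contact_force: [0.6, -0.1, -0.7]
finger_gap: 0.0304
```

Run:
```python
from h import *
im,c=snap("wrist","w16")
C=sug(im,c,proj("wrist",(.4275,-.3203,.009),c))
plan(C[0],C[1],-.0125,147)
```

```text
sugar C [ 0.4295 -0.3198  0.009 ] len 0.0147 0.0215 az long -33 px [319.5 255.5]
t 18.80 pos [ 0.428  -0.3173  0.0723] rot [180.    0.  146.9] gap 0.0303 F [ 0.  -0.7  0.6]
 shift [-2.6 -1.3 84.8] mm |85| rotvec [ 0.   0.  -0.1]  rows>=1.4
```

Request:
play_rows(series=[[[-0.002, -0.001, 0.04, 0, 0, 0, -0.3], [-0.002, -0.001, 0.075, 0, 0, 0, -0.3], [-0.002, -0.001, 0.084, 0, 0, 0, -0.3], [-0.002, -0.001, 0.084, 0, 0, 0, -0.3], [-0.002, -0.001, 0.084, 0, 0, 0, -0.3]]])

```text
time: 19.42
tool_pos: [0.4295, -0.3207, -0.0106]
eef_rot: [-180.0, 0.1, 146.8]
contact_force: [1.0, 0.2, -0.8]
finger_gap: 0.0298
```

Request:
play_rows(series=[[[0, 0, 0, 0, 0, 0, -0.9], [0, 0, 0, 0, 0, 0, -0.9], [0, 0, 0, 0, 0, 0, -0.9], [0, 0, -0.03, 0, 0, 0, -0.9], [0, 0, -0.08, 0, 0, 0, -0.9]]])

```text
time: 20.05
tool_pos: [0.4274, -0.3195, 0.0679]
eef_rot: [180.0, -0.2, 146.8]
contact_force: [0.2, -1.1, -0.4]
finger_gap: 0.0139
```

```bash
bash p.sh .5075 -.0115 .138 82
```

```text
t 20.05 pos [ 0.4274 -0.3195  0.0679] rot [180.   -0.2 146.8] gap 0.0139 F [ 0.2 -1.1 -0.4]
 shift [101.8 301.6 -69.7] mm |326| rotvec [-0.1 -0.2 64.8]  rows>=6.1
```

Request:
play_rows(series=[[[0.01, 0.03, -0.04, 0, 0, 10, -0.9], [0.026, 0.08, -0.065, 0, 0, 20, -0.9], [0.045, 0.135, -0.07, 0, 0, 30, -0.9], [0.063, 0.188, -0.07, 0, 0, 40, -0.9], [0.08, 0.24, -0.07, 0, 0, 50, -0.9]]])

```text
time: 20.68
tool_pos: [0.4933, -0.0736, 0.1386]
eef_rot: [179.9, -0.0, 96.5]
contact_force: [0.3, 0.7, 0.3]
finger_gap: 0.0138
```

```bash
bash p.sh .5075 -.0115 .138 82
```

```text
t 20.68 pos [ 0.4933 -0.0736  0.1386] rot [179.9  -0.   96.5] gap 0.0138 F [0.3 0.7 0.3]
 shift [60.1 21.1  0.7] mm |64| rotvec [ 0.1 -0.  14.5]  rows>=1.4
```

Request:
play_rows(series=[[[0.03, 0.01, 0, 0, 0, 7, -0.9], [0.06, 0.02, 0, 0, 0, 14.5, -0.9], [0.06, 0.02, 0, 0, 0, 14.5, -0.9], [0.06, 0.02, 0, 0, 0, 14.5, -0.9], [0.06, 0.02, 0, 0, 0, 14.5, -0.9]]])

```text
time: 21.3
tool_pos: [0.5054, -0.0153, 0.1383]
eef_rot: [180.0, 0.0, 82.2]
contact_force: [-0.7, -0.2, 1.0]
finger_gap: 0.0138
```

```bash
bash p.sh .5075 -.0115 .09 82
```

```text
t 21.30 pos [ 0.5054 -0.0153  0.1383] rot [180.    0.   82.2] gap 0.0138 F [-0.7 -0.2  1. ]
 shift [ 4.   1.5 48.3] mm |48| rotvec [0.  0.  0.2]  rows>=0.8
```

Request:
play_rows(series=[[[0.004, 0.0015, 0.03, 0, 0, 0, -0.9], [0.004, 0.0015, 0.047, 0, 0, 0, -0.9], [0.004, 0.0015, 0.047, 0, 0, 0, -0.9], [0.004, 0.0015, 0.047, 0, 0, 0, -0.9], [0.004, 0.0015, 0.047, 0, 0, 0, -0.5]]])

```text
time: 21.92
tool_pos: [0.5084, -0.0103, 0.092]
eef_rot: [179.9, -0.0, 82.3]
contact_force: [0.4, -0.6, -0.2]
finger_gap: 0.0217
```

Request:
play_rows(series=[[[0, 0, 0, 0, 0, 0, -0.4], [0, 0, 0, 0, 0, 0, -0.3], [0, 0, 0, 0, 0, 0, -0.2], [0, 0, -0.02, 0, 0, 0, -0.2], [0, 0, -0.05, 0, 0, 0, -0.2]]])

```text
time: 22.55
tool_pos: [0.5069, -0.0098, 0.1409]
eef_rot: [-179.9, 0.0, 82.3]
contact_force: [0.2, 0.2, -0.1]
finger_gap: 0.0343
```

Run:
```python
from h import *
im,c=snap("wrist","w17")
plan(.5718,-.2,.1,100)
cv2.imwrite("pics/w17c.png",im[180:330,230:430].repeat(4,0).repeat(4,1))
im,c=snap("top","t17");cv2.imwrite("pics/t17c.png",np.clip(1.5*cv2.resize(im[180:330,290:490],(800,600),interpolation=cv2.INTER_CUBIC),0,255).astype(np.uint8))
im,c=snap("scene","s17");cv2.imwrite("pics/s17.png",im)
```

```text
t 22.60 pos [ 0.5099 -0.0103  0.145 ] rot [179.7  -0.   82.3] gap 0.0341 F [1.8 0.3 3. ]
 shift [-179.8   86.5   45.4] mm |205| rotvec [  0.3   0.  -17.7]  rows>=3.3
```

View pics/w17c.png

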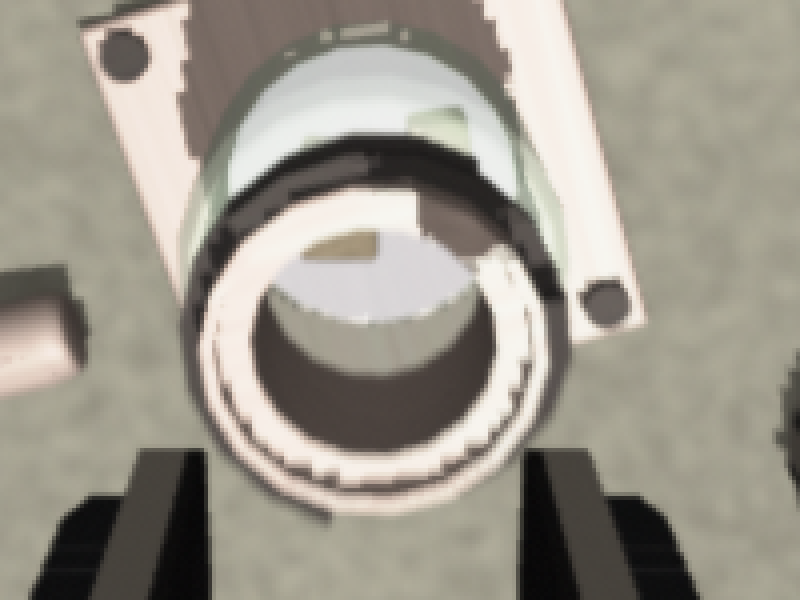

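View pics/t17c.png

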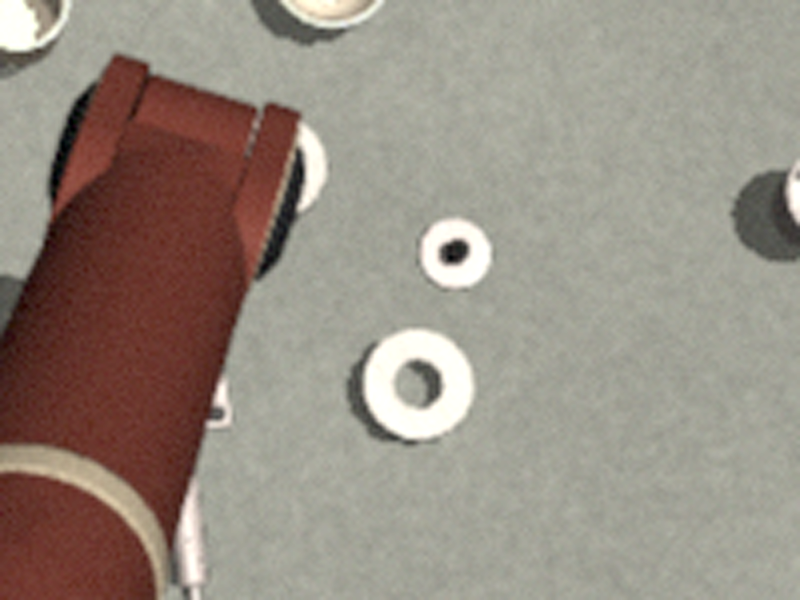

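View pics/s17.png

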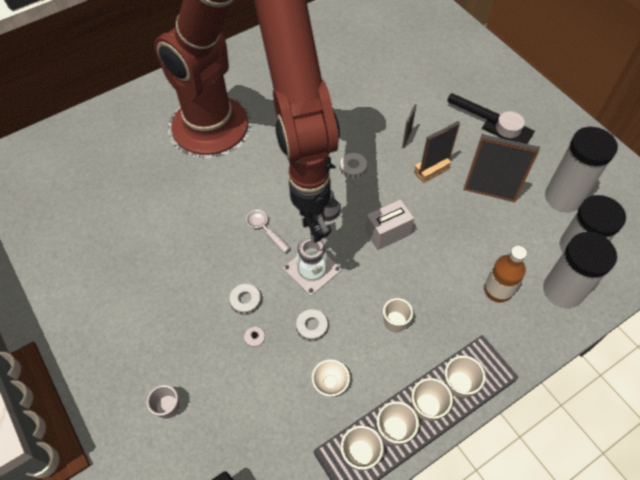

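Request:
play_rows(series=[[[-0.045, 0.022, 0, 0, 0, -4, -0.3], [-0.09, 0.044, 0, 0, 0, -8, -0.3], [-0.135, 0.065, 0.02, 0, 0, -13, -0.3], [-0.178, 0.0865, 0.05, 0, 0, -18, -0.3], [-0.178, 0.0865, 0.06, 0, 0, -18, -0.3]]])

```text
time: 23.32
tool_pos: [0.5675, -0.2034, 0.0781]
eef_rot: [-179.7, 0.1, 99.9]
contact_force: [-0.6, 0.4, -0.8]
finger_gap: 0.0296
```

Request:
play_rows(series=[[[0, 0, 0, 0, 0, 0, -0.3], [0, 0, 0, 0, 0, 0, -0.3], [0, 0, 0, 0, 0, 0, -0.3], [0, 0, 0, 0, 0, 0, -0.3], [0, 0, 0, 0, 0, 0, -0.3]]])

```text
time: 23.95
tool_pos: [0.5699, -0.1975, 0.0816]
eef_rot: [180.0, 0.0, 100.3]
contact_force: [-0.2, 0.3, 0.1]
finger_gap: 0.0299
```

Run:
```python
from h import *
plan(.5718,-.2,-.006,100)
im,c=snap("wrist","w18")
print(proj("wrist",(.5718,-.2,.005),c))
```

```text
t 23.95 pos [ 0.5699 -0.1975  0.0816] rot [180.    0.  100.3] gap 0.0299 F [-0.2  0.3  0.1]
 shift [-2.8  1.4 87.6] mm |88| rotvec [0.  0.  0.3]  rows>=1.4
(np.float64(324.08020031491196), np.float64(248.0198748178535))
```

View pics/w18.png

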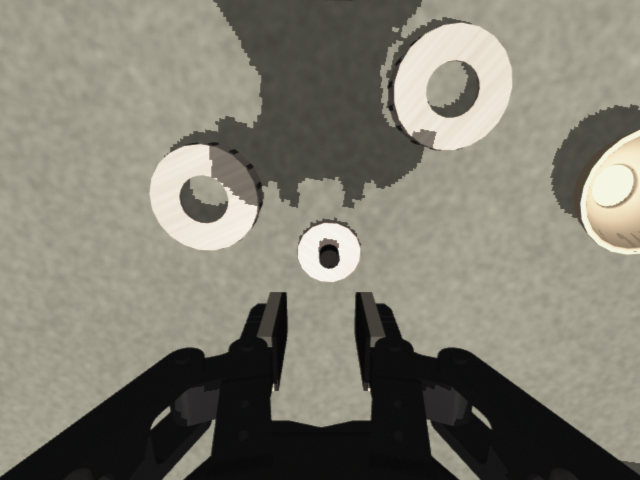

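Run:
```python
from h import *
im,c=load("w18")
# disk by threshold
sub=im[200:300,280:380];m=(sub.min(2)>195).astype(np.uint8)
m=cv2.morphologyEx(m,cv2.MORPH_OPEN,np.ones((3,3)))
cs,_=cv2.findContours(m,0,1);k=max(cs,key=cv2.contourArea);e=cv2.fitEllipse(cv2.convexHull(k));u,v=e[0][0]+280,e[0][1]+200
print(e,u,v,onz("wrist",u,v,.005,c))
print("knob",onz("wrist",328.5,257.5,.017,c), "img",im[257,328],im[252,310],im[300,300])
```

```text
((48.400482177734375, 52.08803176879883), (58.3057746887207, 62.07215118408203), 85.14453125) 328.4004821777344 252.08803176879883 [ 0.57526149 -0.20237203  0.005     ]
knob [ 0.57498064 -0.2018373   0.017     ] img [42 44 49] [233 240 245] [142 159 162]
```

Request:
play_rows(series=[[[-0.0053, 0.0043, 0.03, 0, 0, 0, -0.3], [-0.0053, 0.0043, 0.065, 0, 0, 0, -0.3], [-0.0053, 0.0043, 0.083, 0, 0, 0, -0.3], [-0.0053, 0.0043, 0.087, 0, 0, 0, -0.3], [-0.0053, 0.0043, 0.087, 0, 0, 0, -0.3]]])

```text
time: 24.62
tool_pos: [0.5754, -0.2026, -0.0052]
eef_rot: [179.9, 0.0, 100.3]
contact_force: [0.5, 0.2, 0.2]
finger_gap: 0.0298
```

Run:
```python
from h import *
plan(.575,-.202,-.006,100)
im,c=snap("wrist","w19")
cv2.imwrite("pics/w19c.png",im[200:400,200:450].repeat(3,0).repeat(3,1))
```

```text
t 24.62 pos [ 0.5754 -0.2026 -0.0052] rot [179.9   0.  100.3] gap 0.0298 F [0.5 0.2 0.2]
 shift [ 0.6 -0.3  0.8] mm |1| rotvec [0.1 0.  0.3]  rows>=0.0
```

View pics/w19c.png

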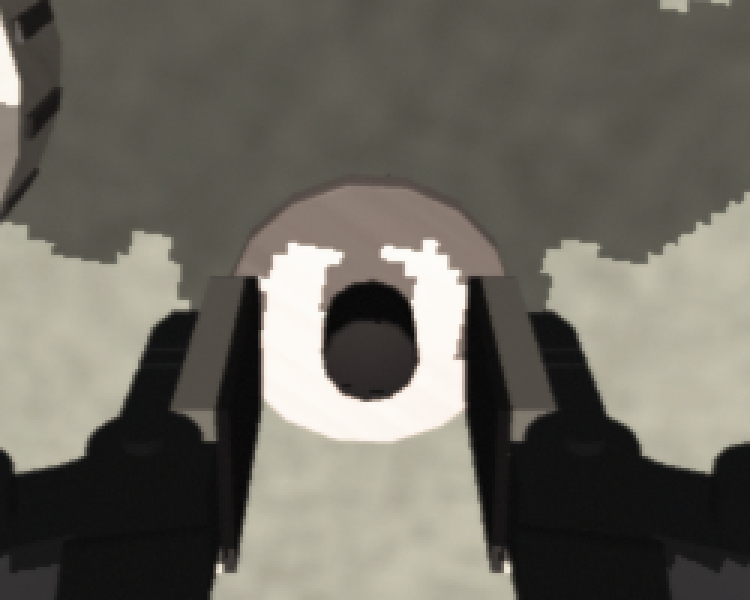

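Request:
play_rows(series=[[[0, 0.001, 0.001, 0, 0, 0, -0.9], [0, 0.001, 0.001, 0, 0, 0, -0.9], [0, 0.001, 0.001, 0, 0, 0, -0.9], [0, 0.001, 0.001, 0, 0, 0, -0.9], [0, 0.001, 0.001, 0, 0, 0, -0.9]]], squeeze=50)

```text
time: 25.3
tool_pos: [0.5767, -0.2026, -0.0054]
eef_rot: [179.9, 0.1, 100.3]
contact_force: [-1.3, 0.1, 5.7]
finger_gap: 0.011
```

Run:
```python
from h import *
plan(.5075,-.0115,-.006,100)
im,c=snap("wrist","w20")
cv2.imwrite("pics/w20c.png",im[200:400,200:450].repeat(3,0).repeat(3,1))
```

```text
t 25.30 pos [ 0.5767 -0.2026 -0.0054] rot [1.799e+02 1.000e-01 1.003e+02] gap 0.0110 F [-1.3  0.1  5.7]
 shift [200.4 -33.9   0.3] mm |203| rotvec [0.1 0.1 0.3]  rows>=3.3
```

View pics/w20c.png

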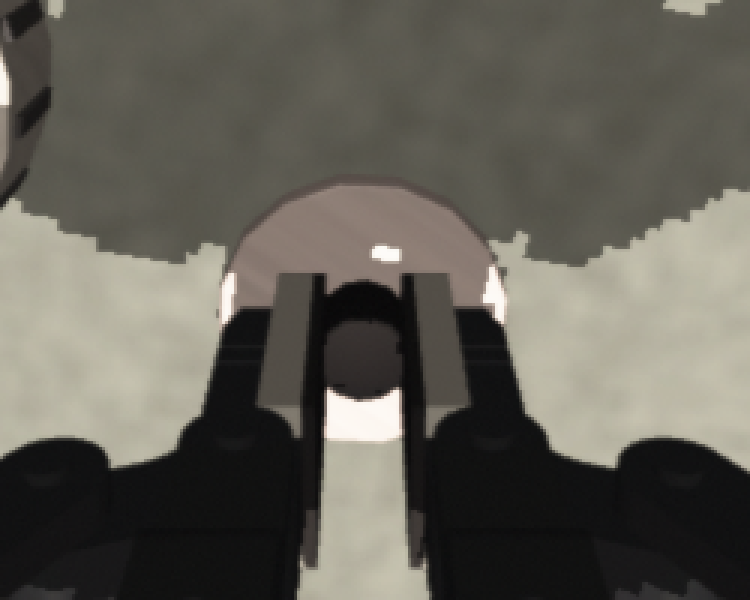

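Request:
play_rows(series=[[[0, 0, -0.02, 0, 0, 0, -0.9], [0, 0, -0.07, 0, 0, 0, -0.9], [0.005, 0, -0.13, 0, 0, 0, -0.9], [0.05, -0.01, -0.15, 0, 0, 0, -0.9], [0.1, -0.02, -0.15, 0, 0, 0, -0.9]]])

```text
time: 25.98
tool_pos: [0.5396, -0.1075, 0.1466]
eef_rot: [179.6, 0.1, 100.2]
contact_force: [0.8, 1.2, -1.2]
finger_gap: 0.0111
```

Request:
play_rows(series=[[[0.025, -0.005, 0, 0, 0, 0, -0.9], [0.035, -0.007, 0, 0, 0, 0, -0.9], [0.035, -0.007, 0, 0, 0, 0, -0.9], [0.035, -0.007, 0, 0, 0, 0, -0.9], [0.035, -0.007, 0, 0, 0, 0, -0.9]]])

```text
time: 26.6
tool_pos: [0.5254, -0.0757, 0.1431]
eef_rot: [180.0, 0.1, 100.2]
contact_force: [1.1, -0.3, -0.5]
finger_gap: 0.0111
```

Run:
```python
from h import *
plan(.5075,-.0115,.12,100)
im,c=snap("wrist","w21")
cv2.imwrite("pics/w21c.png",im[130:330,200:450].repeat(3,0).repeat(3,1))
```

```text
t 26.60 pos [ 0.5254 -0.0757  0.1431] rot [1.800e+02 1.000e-01 1.002e+02] gap 0.0111 F [ 1.1 -0.3 -0.5]
 shift [66.3 -6.2 23. ] mm |70| rotvec [0.  0.1 0.2]  rows>=1.1
```

View pics/w21c.png

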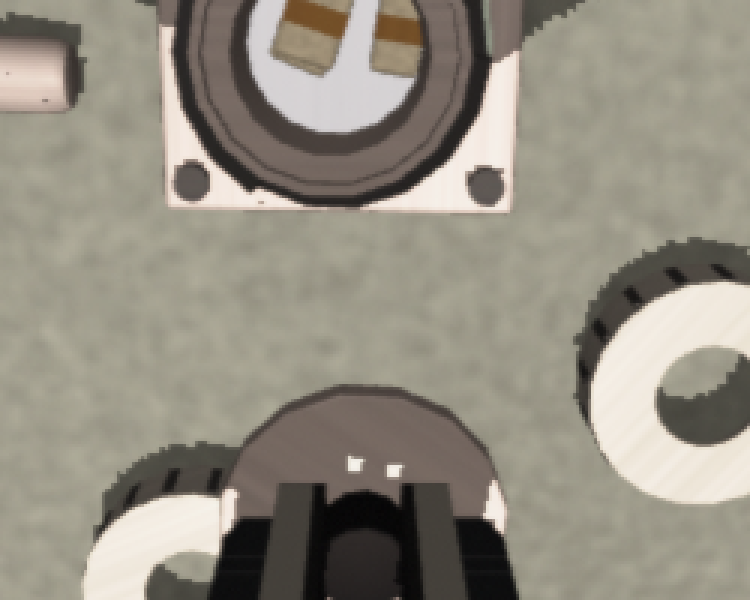

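Run:
```python
from h import *
im,c=load("w21")
cv2.imwrite("pics/w21d.png",np.clip(1.3*cv2.resize(im[70:210,230:400],(728,600),interpolation=cv2.INTER_CUBIC),0,255).astype(np.uint8))
```

```text
(no output)
```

View pics/w21d.png

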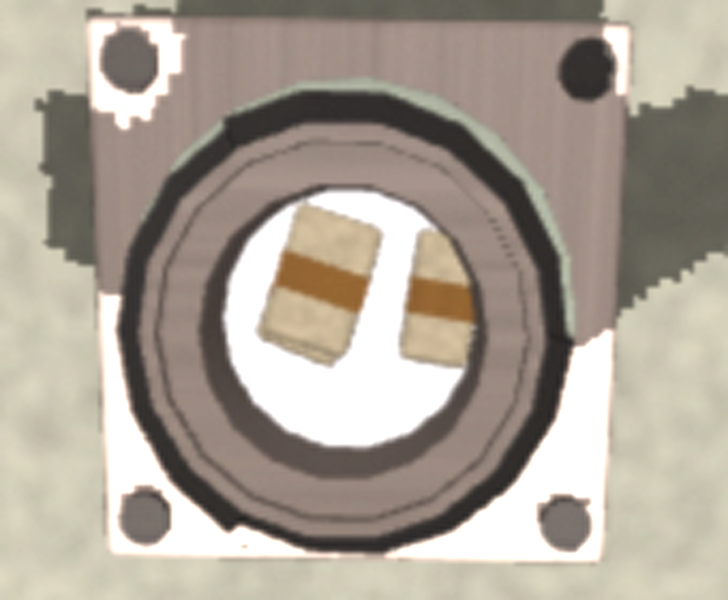

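Run:
```python
from h import *
im,c=load("w21")
print(onz("wrist",310.2,147.1,.1,c))
# disk center: outline in w21c  left 222 right 508 -> , top 385
s=ctrl.sense();T=R.from_euler('xyz',s['eef_rot'],degrees=True)
for d in (-.02,-.01,0,.01): print(proj("wrist",s['tool_pos']+T.apply([0,0,-.0104+d]),c))
plan(*onz("wrist",310.2,147.1,.1,c)[:2],.12,100.2)
```

```text
[ 0.50715305 -0.01160434  0.1       ]
(np.float64(322.7005772255225), np.float64(328.8242654055561))
(np.float64(322.591321263581), np.float64(316.08480447956737))
(np.float64(322.4948005879059), np.float64(304.8303030824918))
(np.float64(322.408911118848), np.float64(294.81542137196465))
t 26.65 pos [ 0.5253 -0.0753  0.143 ] rot [-180.     0.   100.2] gap 0.0109 F [-0.9 -0.  -0.5]
 shift [66.  -6.5 23. ] mm |70| rotvec [-0.  0.  0.]  rows>=1.1
```

Run:
```python
from h import *
im,c=load("w21")
s=ctrl.sense();p=np.array([.5254,-.0757,.1431]);T=R.from_euler('xyz',[180,.1,100.2],degrees=True)
for dx in (-.024,-.022,-.020):
  for z in (-.0104,-.0054): print(dx,z,proj("wrist",p+T.apply([dx,0,z]),c))
for dy in (-.022,.022): print(proj("wrist",p+T.apply([0,dy,-.0104]),c))
```

```text
-0.024 -0.0104 (np.float64(322.4874810087026), np.float64(351.07662884589934))
-0.024 -0.0054 (np.float64(322.44675777769896), np.float64(344.8994484833885))
-0.022 -0.0104 (np.float64(322.49781332722125), np.float64(347.43904890589766))
-0.022 -0.0054 (np.float64(322.456666015601), np.float64(341.33925792599086))
-0.02 -0.0104 (np.float64(322.5082203819797), np.float64(343.7751574419073))
-0.02 -0.0054 (np.float64(322.46664396401405), np.float64(337.75401925152096))
(np.float64(274.0137190599602), np.float64(305.5654164724464))
(np.float64(371.2265901991104), np.float64(305.6824870275299))
```

Run:
```python
from h import *
im,c=load("w21")
p=np.array([.5254,-.0757,.1431]);T=R.from_euler('xyz',[180,.1,100.2],degrees=True)
for dx in (.02,.022,.024):
  for z in (-.0104,-.0054): print(dx,z,proj("wrist",p+T.apply([dx,0,z]),c))
```

```text
0.02 -0.0104 (np.float64(322.73340220923575), np.float64(264.49799460551196))
0.02 -0.0054 (np.float64(322.6820608358134), np.float64(260.35124385706854))
0.022 -0.0104 (np.float64(322.7455867021336), np.float64(260.2083410428245))
0.022 -0.0054 (np.float64(322.69369083286483), np.float64(256.1723973159921))
0.024 -0.0104 (np.float64(322.75786694709547), np.float64(255.88497715785456))
0.024 -0.0054 (np.float64(322.70540951776076), np.float64(251.96168379418432))
```

Request:
play_rows(series=[[[0.03, -0.003, 0, 0, 0, 0, -0.9], [0.066, -0.0065, 0, 0, 0, 0, -0.9], [0.066, -0.0065, 0.01, 0, 0, 0, -0.9], [0.066, -0.0065, 0.025, 0, 0, 0, -0.9], [0.066, -0.0065, 0.037, 0, 0, 0, -0.9]]])

```text
time: 27.28
tool_pos: [0.5067, -0.0119, 0.1049]
eef_rot: [-179.9, 0.0, 100.2]
contact_force: [0.1, -0.8, -0.5]
finger_gap: 0.0109
```

Request:
play_rows(series=[[[0, 0, 0.003, 0, 0, 0, -0.9], [0, 0, 0.003, 0, 0, 0, -0.9], [0, 0, 0.003, 0, 0, 0, -0.9], [0, 0, 0.003, 0, 0, 0, -0.9], [0, 0, 0.003, 0, 0, 0, -0.9]]])

```text
time: 27.9
tool_pos: [0.5071, -0.0103, 0.1034]
eef_rot: [180.0, 0.0, 100.3]
contact_force: [0.5, -0.4, -0.4]
finger_gap: 0.0107
```

Run:
```python
from h import *
plan(.5072,-.0115,.091,100.2)
im,c=snap("wrist","w22")
cv2.imwrite("pics/w22c.png",im[200:400,200:450].repeat(3,0).repeat(3,1))
```

```text
t 27.90 pos [ 0.5071 -0.0103  0.1034] rot [180.    0.  100.3] gap 0.0107 F [ 0.5 -0.4 -0.4]
 shift [-1.2 -0.1 12.4] mm |12| rotvec [0.  0.  0.1]  rows>=0.2
```

View pics/w22c.png

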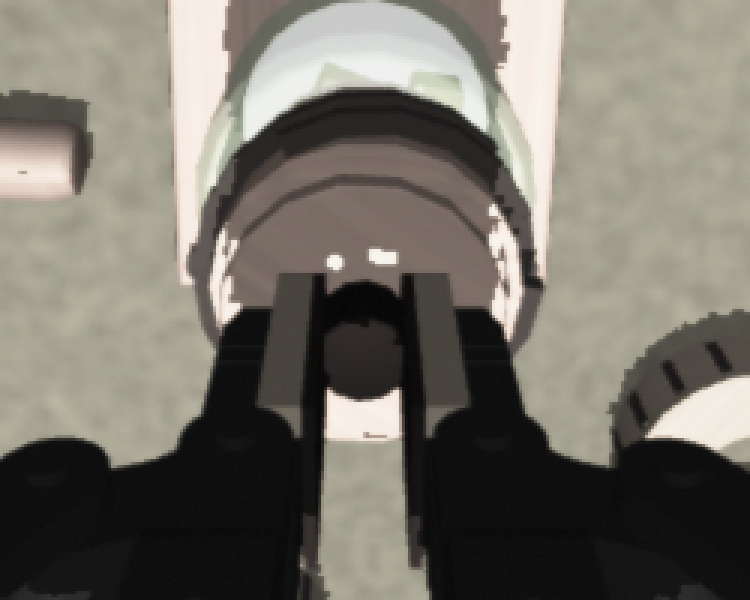

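Request:
play_rows(series=[[[-0.001, 0, 0.003, 0, 0, 0, -0.9], [-0.001, 0, 0.006, 0, 0, 0, -0.9], [-0.001, 0, 0.009, 0, 0, 0, -0.9], [-0.001, 0, 0.011, 0, 0, 0, -0.9], [-0.001, 0, 0.011, 0, 0, 0, -0.9]]])

```text
time: 28.58
tool_pos: [0.5069, -0.0113, 0.0919]
eef_rot: [-180.0, -0.0, 100.3]
contact_force: [-0.7, -0.5, -0.8]
finger_gap: 0.0106
```

Run:
```python
from h import *
plan(.5072,-.0115,.091,100.2)
im,c=snap("wrist","w23")
cv2.imwrite("pics/w23c.png",im[200:400,200:450].repeat(3,0).repeat(3,1))
```

```text
t 28.57 pos [ 0.5069 -0.0113  0.0919] rot [-180.    -0.   100.3] gap 0.0106 F [-0.7 -0.5 -0.8]
 shift [-0.2  0.3  0.9] mm |1| rotvec [-0.  -0.   0.1]  rows>=0.0
```

View pics/w23c.png

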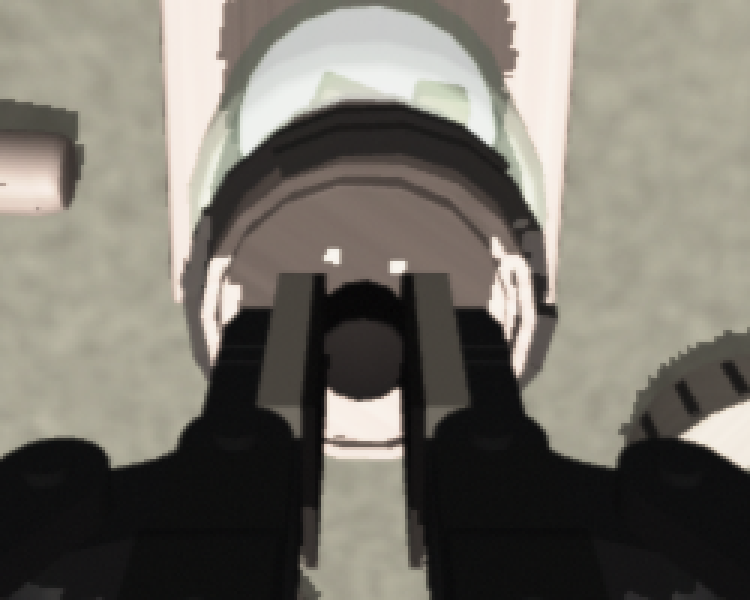

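Request:
play_rows(series=[[[0, 0, 0.001, 0, 0, 0, -0.9], [0, 0, 0.001, 0, 0, 0, -0.9], [0, 0, 0.001, 0, 0, 0, -0.65], [0, 0, 0.001, 0, 0, 0, -0.5], [0, 0, 0.001, 0, 0, 0, -0.4]]])

```text
time: 29.25
tool_pos: [0.5071, -0.0113, 0.0912]
eef_rot: [180.0, 0.0, 100.3]
contact_force: [-0.2, -0.3, 0.9]
finger_gap: 0.0254
```

Request:
play_rows(series=[[[0, 0, -0.01, 0, 0, 0, -0.3], [0, 0, -0.04, 0, 0, 0, -0.3], [0, 0, -0.06, 0, 0, 0, -0.3], [0, 0, -0.06, 0, 0, 0, -0.3], [0, 0, -0.06, 0, 0, 0, -0.3]]])

```text
time: 29.88
tool_pos: [0.5065, -0.0112, 0.1507]
eef_rot: [-179.9, -0.0, 100.3]
contact_force: [-0.6, -0.7, -0.1]
finger_gap: 0.0298
```

Run:
```python
from h import *
plan(.4905,-.1767,.1,100.2)
im,c=snap("wrist","w24")
cv2.imwrite("pics/w24c.png",im[180:330,230:430].repeat(4,0).repeat(4,1))
```

```text
t 29.88 pos [ 0.5065 -0.0112  0.1507] rot [-179.9   -0.   100.3] gap 0.0298 F [-0.6 -0.7 -0.1]
 shift [-160.   -45.4   50.7] mm |174| rotvec [-0.1 -0.   0.1]  rows>=2.8
```

View pics/w24c.png

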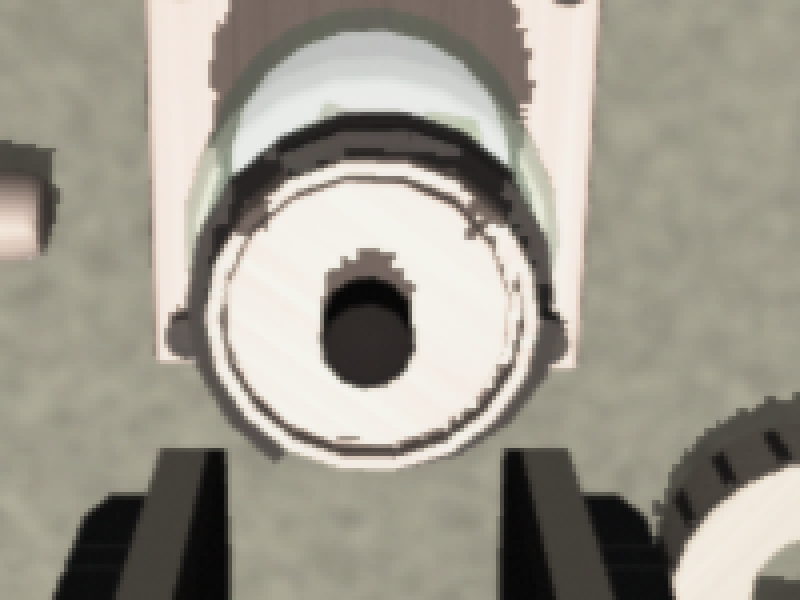

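Run:
```python
from h import *
s=ctrl.sense();print(s['joints'].round(1))
im,c=load("w21")
# look for ring in top views: outer ellipse fit
for n,g in(("t17",(394,276)),):
    im,c=load(n)
    sub=im[255:300,372:418];m=(sub.min(2)>115).astype(np.uint8)
    cs,_=cv2.findContours(m,0,1);k=max(cs,key=cv2.contourArea);e=cv2.fitEllipse(cv2.convexHull(k));u,v=e[0][0]+372,e[0][1]+255
    print(e,u,v,onz("top",u,v,.02,c))
```

```text
[-14.9  28.6  20.1 110.2 -13.8  43.6  23.4]
((22.315868377685547, 20.448875427246094), (27.251468658447266, 27.926115036010742), 144.45884704589844) 394.31586837768555 275.4488754272461 [ 0.49181598 -0.17751056  0.02      ]
```

Request:
play_rows(series=[[[-0.035, -0.01, 0, 0, 0, -9, 0.2], [-0.07, -0.02, 0, 0, 0, -18, 0.6], [-0.105, -0.03, 0, 0, 0, -27, 1], [-0.14, -0.04, 0.01, 0, 0, -37, 1], [-0.16, -0.0465, 0.02, 0, 0, -47, 1]]])

```text
time: 30.55
tool_pos: [0.4889, -0.1794, 0.13]
eef_rot: [-179.9, -0.1, 147.5]
contact_force: [-0.3, 0.6, -0.4]
finger_gap: 0.0852
```

Request:
play_rows(series=[[[0, 0, 0, 0, 0, -10, 1], [0, 0, 0, 0, 0, -20, 1], [0, 0, 0, 0, 0, -30, 1], [0, 0, 0, 0, 0, -40, 1], [0, 0, 0, 0, 0, -43, 1]]])

```text
time: 31.18
tool_pos: [0.4892, -0.177, 0.13]
eef_rot: [179.9, -0.1, -169.6]
contact_force: [0.3, 0.1, -1.1]
finger_gap: 0.0853
```

Request:
play_rows(series=[[[0, 0, 0, 0, 0, 0, 1], [0, 0, 0, 0, 0, 0, 1], [0, 0, 0, 0, 0, 0, 1], [0, 0, 0, 0, 0, 0, 1], [0, 0, 0, 0, 0, 0, 1]]])

```text
time: 31.8
tool_pos: [0.49, -0.177, 0.1311]
eef_rot: [-180.0, -0.0, -169.7]
contact_force: [-0.0, -0.7, 0.2]
finger_gap: 0.0857
```

Run:
```python
from h import *
plan(.4918,-.1775,.1,190)
s=ctrl.sense();print(s['joints'].round(1))
im,c=snap("wrist","w25")
print(proj("wrist",[.4918,-.1775,.02],c))
```

```text
t 31.80 pos [ 0.49   -0.177   0.1311] rot [-180.    -0.  -169.7] gap 0.0857 F [-0.  -0.7  0.2]
 shift [-1.7 -0.8 31.1] mm |31| rotvec [-0.  -0.   0.3]  rows>=0.5
[ 22.   30.3  -6.7 108.7   5.1  41.3 112.7]
(np.float64(319.70492581611336), np.float64(233.4951748528801))
```

View pics/w25.png

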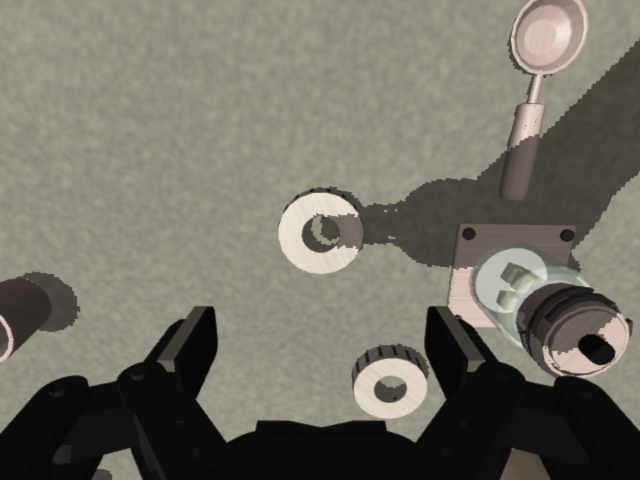

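Request:
play_rows(series=[[[-0.0005, 0, 0.04, 0, 0, 0, 1], [-0.0005, 0, 0.09, 0, 0, 0, 1], [-0.0005, 0, 0.12, 0, 0, 0, 1], [-0.0005, 0, 0.135, 0, 0, 0, 1], [-0.0005, 0, 0.135, 0, 0, 0, 1]]])

```text
time: 32.48
tool_pos: [0.4903, -0.1769, -0.0043]
eef_rot: [180.0, -0.1, -169.7]
contact_force: [-0.7, -0.5, 0.5]
finger_gap: 0.0854
```

Run:
```python
from h import *
plan(.4918,-.1775,-.013,190)
im,c=snap("wrist","w26")
```

```text
t 32.48 pos [ 0.4903 -0.1769 -0.0043] rot [ 1.800e+02 -1.000e-01 -1.697e+02] gap 0.0854 F [-0.7 -0.5  0.5]
 shift [-1.4 -0.9  8.7] mm |9| rotvec [ 0.  -0.1  0.3]  rows>=0.1
```

View pics/w26.png

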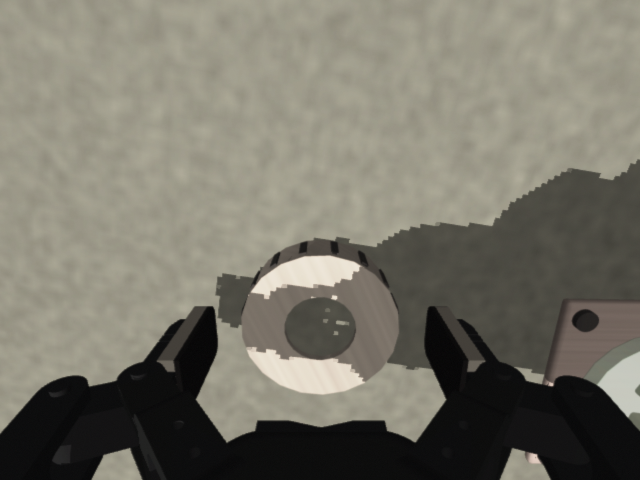

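Request:
play_rows(series=[[[-0.0005, 0, 0.006, 0, 0, 0, 1], [-0.0005, 0, 0.009, 0, 0, 0, 1], [-0.0005, 0, 0.009, 0, 0, 0, 0.6], [-0.0005, 0, 0.009, 0, 0, 0, 0.3], [-0.0005, 0, 0.009, 0, 0, 0, 0.3]]], squeeze=50)

```text
time: 33.15
tool_pos: [0.4911, -0.177, -0.0122]
eef_rot: [-180.0, 0.0, -169.7]
contact_force: [-1.1, 0.8, 5.6]
finger_gap: 0.0644
```

Request:
play_rows(series=[[[0, 0, 0, 0, 0, 0, 0.3], [0, 0, 0, 0, 0, 0, 0.3], [0, 0, 0, 0, 0, 0, 0.3], [0, 0, 0, 0, 0, 0, 0.3], [0, 0, 0, 0, 0, 0, 0.3]]])

```text
time: 33.78
tool_pos: [0.4911, -0.177, -0.0122]
eef_rot: [-180.0, 0.0, -169.7]
contact_force: [-1.7, -0.0, 6.4]
finger_gap: 0.0642
```

Run:
```python
from h import *
plan(.4918,-.1775,-.013,190)
im,c=snap("wrist","w27")
```

```text
t 33.77 pos [ 0.4911 -0.177  -0.0122] rot [-180.     0.  -169.7] gap 0.0642 F [-1.7 -0.   6.4]
 shift [-0.6 -0.6  0.8] mm |1| rotvec [-0.   0.   0.3]  rows>=0.0
```

View pics/w27.png

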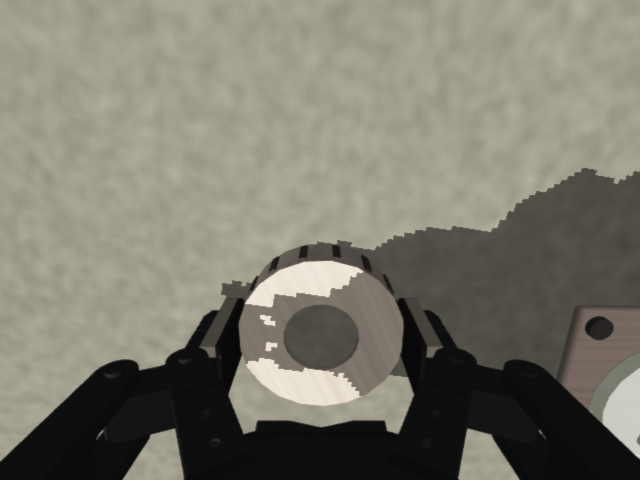

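Request:
play_rows(series=[[[0, 0, -0.02, 0, 0, 0, 0.3], [0, 0, -0.07, 0, 0, 0, 0.3], [0, 0, -0.13, 0, 0, 0, 0.3], [0, 0, -0.15, 0, 0, 0, 0.3], [0, 0, -0.15, 0, 0, 0, 0.3]]])

```text
time: 34.45
tool_pos: [0.4919, -0.1773, 0.1386]
eef_rot: [-179.9, 0.2, -169.7]
contact_force: [0.5, 1.0, -1.3]
finger_gap: 0.0646
```

Run:
```python
from h import *
im,c=load("w27")
P=onz("wrist",321,334,.02,c);print(P)
p=np.array([.4911,-.177,-.0122]);T=R.from_euler('xyz',[180,0,-169.7],degrees=True)
print(T.inv().apply(P-p))
plan(.5072,-.0115,.135,190)
print(ctrl.sense()['joints'].round(1))
cv2.imwrite("pics/w27c.png",im[230:420,200:440].repeat(3,0).repeat(3,1))
```

```text
[ 0.49084069 -0.17686169  0.02      ]
[ 0.0002304   0.00018245 -0.0322    ]
t 34.45 pos [ 0.4919 -0.1773  0.1386] rot [-179.9    0.2 -169.7] gap 0.0646 F [ 0.5  1.  -1.3]
 shift [-44.7 160.4   3.4] mm |167| rotvec [-0.1  0.2  0.3]  rows>=2.7
[ 22.2  29.7  -7.  108.2   5.2  42.2 112.5]
```

View pics/w27c.png

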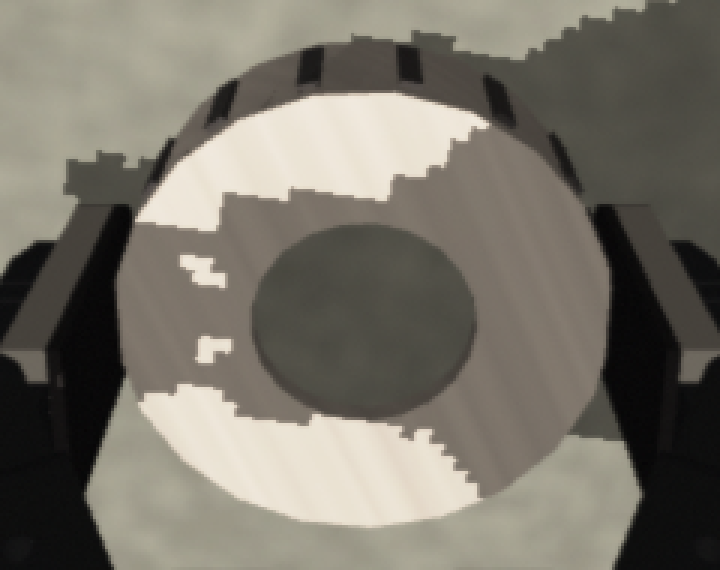

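Request:
play_rows(series=[[[-0.013, 0.048, 0, 0, 0, 0, 0.3], [-0.027, 0.097, 0, 0, 0, 0, 0.3], [-0.041, 0.146, 0, 0, 0, 0, 0.3], [-0.0447, 0.1604, 0, 0, 0, 0, 0.3], [-0.0447, 0.1604, 0, 0, 0, 0, 0.3]]])

```text
time: 35.08
tool_pos: [0.5053, -0.0103, 0.1357]
eef_rot: [180.0, -0.2, -169.5]
contact_force: [0.3, -0.2, -0.7]
finger_gap: 0.0645
```

Request:
play_rows(series=[[[0, 0, 0, 0, 0, 0, 0.3], [0, 0, 0, 0, 0, 0, 0.3], [0, 0, 0, 0, 0, 0, 0.3], [0, 0, 0, 0, 0, 0, 0.3], [0, 0, 0, 0, 0, 0, 0.3]]])

```text
time: 35.7
tool_pos: [0.5062, -0.0112, 0.1372]
eef_rot: [-180.0, 0.0, -169.7]
contact_force: [0.9, 0.6, -0.7]
finger_gap: 0.064
```

Run:
```python
from h import *
plan(.5072,-.0115,.105,190)
print(ctrl.sense()['joints'].round(1))
im,c=snap("wrist","w28")
```

```text
t 35.70 pos [ 0.5062 -0.0112  0.1372] rot [-180.     0.  -169.7] gap 0.0640 F [ 0.9  0.6 -0.7]
 shift [-0.9 -0.4 32.2] mm |32| rotvec [-0.   0.   0.3]  rows>=0.5
[  3.4  28.7  -6.7 110.6   4.9  41.   94.1]
```

View pics/w28.png

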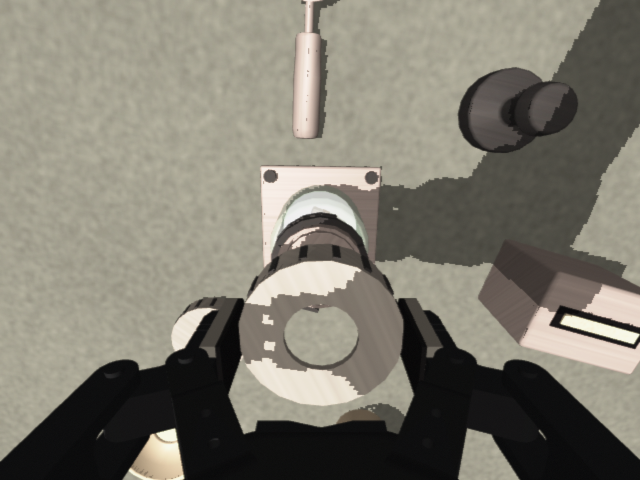

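Request:
play_rows(series=[[[-0.001, -0.0004, 0.015, 0, 0, 0, 0.3], [-0.001, -0.0004, 0.03, 0, 0, 0, 0.3], [-0.001, -0.0004, 0.04, 0, 0, 0, 0.3], [-0.001, -0.0004, 0.045, 0, 0, 0, 0.3], [-0.001, -0.0004, 0.045, 0, 0, 0, 0.3]]])

```text
time: 36.38
tool_pos: [0.5071, -0.0113, 0.0917]
eef_rot: [180.0, -0.1, -169.7]
contact_force: [-0.3, -0.2, 0.2]
finger_gap: 0.0642
```

Run:
```python
from h import *
plan(.5072,-.0115,.105,190)
im,c=snap("wrist","w29")
```

```text
t 36.38 pos [ 0.5071 -0.0113  0.0917] rot [ 1.800e+02 -1.000e-01 -1.697e+02] gap 0.0642 F [-0.3 -0.2  0.2]
 shift [ -0.1  -0.3 -13.3] mm |13| rotvec [ 0.  -0.1  0.3]  rows>=0.2
```

View pics/w29.png

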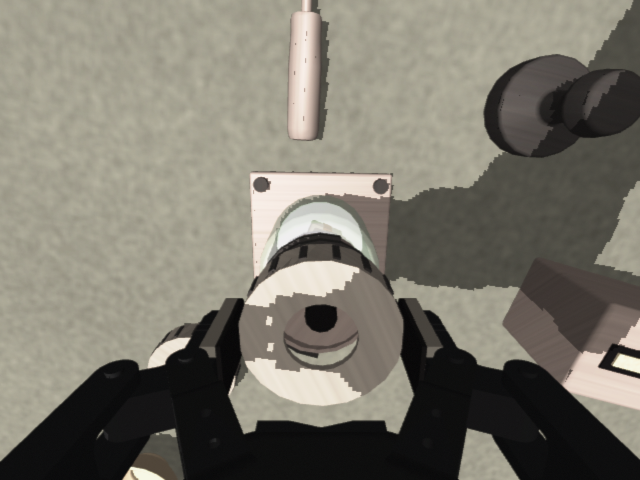

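Request:
play_rows(series=[[[0, 0, 0.0015, 0, 0, 0, 0.3], [0, 0, 0.003, 0, 0, 0, 0.3], [0, 0, 0.0045, 0, 0, 0, 0.3], [0, 0, 0.006, 0, 0, 0, 0.3], [0, 0, 0.006, 0, 0, 0, 0.3]]])

```text
time: 37.05
tool_pos: [0.5073, -0.0113, 0.0862]
eef_rot: [-180.0, 0.0, -169.7]
contact_force: [-0.4, 0.6, 0.2]
finger_gap: 0.0642
```

Request:
play_rows(series=[[[0, 0, 0.001, 0, 0, 0, 0.3], [0, 0, 0.002, 0, 0, 0, 0.3], [0, 0, 0.003, 0, 0, 0, 0.3], [0, 0, 0.003, 0, 0, 0, 0.3], [0, 0, 0.003, 0, 0, 0, 0.3]]])

```text
time: 37.67
tool_pos: [0.5065, -0.0117, 0.0828]
eef_rot: [-180.0, -0.1, -169.7]
contact_force: [-1.6, -1.8, -0.6]
finger_gap: 0.0647
```

Request:
play_rows(series=[[[0, 0, 0.001, 0, 0, 0, 0.3], [0, 0, 0.002, 0, 0, 0, 0.3], [0, 0, 0.003, 0, 0, 0, 0.3], [0, 0, 0.003, 0, 0, 0, 0.3], [0, 0, 0.003, 0, 0, 0, 0.3]]])

```text
time: 38.3
tool_pos: [0.5066, -0.0117, 0.0802]
eef_rot: [-180.0, -0.1, -169.7]
contact_force: [-4.4, -3.2, 4.6]
finger_gap: 0.0649
```

Run:
```python
from h import *
plan(.5072,-.0115,.08,190.3)
print(ctrl.sense()['ft_torque'])
im,c=snap("wrist","w30")
cv2.imwrite("pics/w30c.png",im[200:420,200:440].repeat(3,0).repeat(3,1)[:600])
```

```text
t 38.30 pos [ 0.5066 -0.0117  0.0802] rot [-1.800e+02 -1.000e-01 -1.697e+02] gap 0.0649 F [-4.4 -3.2  4.6]
 shift [-0.6  0.1  0.2] mm |1| rotvec [-0.  -0.1  0. ]  rows>=0.0
[-0.67752791  0.91835104  0.0140069 ]
```

View pics/w30c.png

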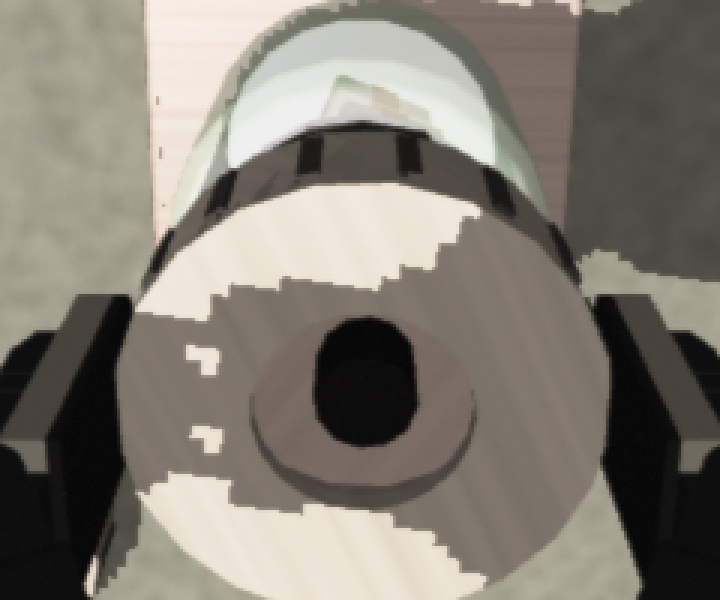

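Request:
play_rows(series=[[[0.0006, -0.0003, 0.0005, 0, 0, 9, 0.3], [0.0006, -0.0003, 0.0012, 0, 0, 18, 0.3], [0.0006, -0.0003, 0.0019, 0, 0, 27, 0.3], [0.0006, -0.0003, 0.0026, 0, 0, 36, 0.3], [0.0006, -0.0003, 0.0033, 0, 0, 45, 0.3]]])

```text
time: 38.98
tool_pos: [0.5071, -0.011, 0.0769]
eef_rot: [180.0, 0.0, 145.1]
contact_force: [-2.4, -0.1, 1.8]
finger_gap: 0.0645
```

Run:
```python
from h import *
plan(.5072,-.0115,.08,145)
print(ctrl.sense()['ft_torque'])
im,c=snap("wrist","w31")
cv2.imwrite("pics/w31c.png",im[200:420,200:440].repeat(3,0).repeat(3,1)[:600])
```

```text
t 38.98 pos [ 0.5071 -0.011   0.0769] rot [180.    0.  145.1] gap 0.0645 F [-2.4 -0.1  1.8]
 shift [-0.4 -0.3 -3.1] mm |3| rotvec [0.  0.  0.1]  rows>=0.1
[-0.24035427  0.67166284  0.09480639]
```

View pics/w31c.png

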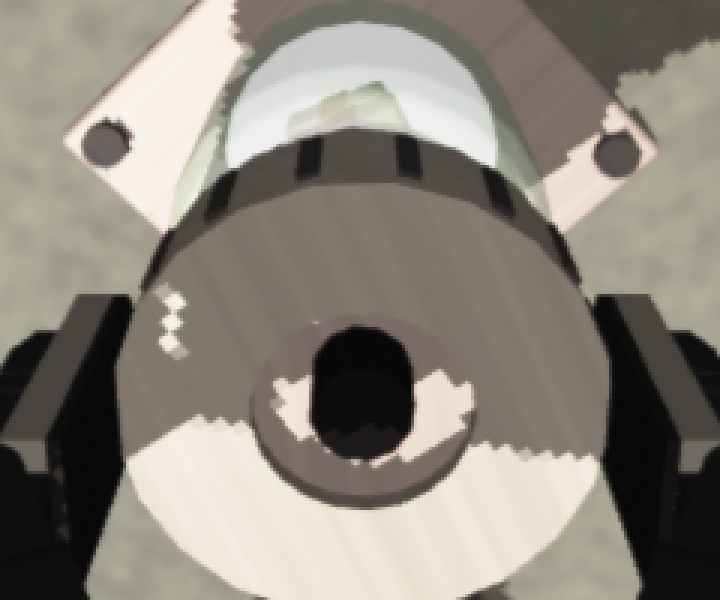

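Request:
play_rows(series=[[[0, 0, 0.0007, 0, 0, 9, 0.3], [0, 0, 0.0014, 0, 0, 18, 0.3], [0, 0, 0.0021, 0, 0, 27, 0.3], [0, 0, 0.0028, 0, 0, 36, 0.3], [0, 0, 0.0034, 0, 0, 45, 0.3]]])

```text
time: 39.65
tool_pos: [0.5082, -0.0106, 0.0736]
eef_rot: [179.8, -0.0, 100.3]
contact_force: [-1.5, -0.2, 0.8]
finger_gap: 0.0644
```

```bash
bash p.sh .5072 -.0115 .073 100;python3 -c "
from h import *
print(ctrl.sense()['ft_torque'])"
```

```text
t 39.65 pos [ 0.5082 -0.0106  0.0736] rot [179.8  -0.  100.3] gap 0.0644 F [-1.5 -0.2  0.8]
 shift [-0.7 -1.1  0.6] mm |1| rotvec [ 0.2 -0.   0.3]  rows>=0.0
[-0.06986893  0.34161493  0.0253967 ]
```

Request:
play_rows(series=[[[0, -0.0008, 0.0006, 0, 0, 8, 0.3], [0, -0.0008, 0.0012, 0, 0, 16, 0.3], [0, -0.0008, 0.0018, 0, 0, 24, 0.3], [0, -0.0008, 0.0022, 0, 0, 30, 0.3], [0, -0.0008, 0.0022, 0, 0, 30, 0.3]]])

```text
time: 40.28
tool_pos: [0.5088, -0.0108, 0.0719]
eef_rot: [179.7, -0.1, 70.5]
contact_force: [0.2, 1.8, 5.5]
finger_gap: 0.0646
```

```bash
bash p.sh .5072 -.0115 .073 70;python3 -c "
from h import *
print(ctrl.sense()['ft_torque'])
im,c=snap('wrist','w32')
cv2.imwrite('pics/w32c.png',im[200:420,200:440].repeat(3,0).repeat(3,1)[:600])"
```

```text
t 40.27 pos [ 0.5088 -0.0108  0.0719] rot [ 1.797e+02 -1.000e-01  7.050e+01] gap 0.0646 F [0.2 1.8 5.5]
 shift [-1.2 -1.2 -1.1] mm |2| rotvec [ 0.3 -0.1  0.5]  rows>=0.1
[ 0.17898892  0.11084563 -0.03979801]
```

View pics/w32c.png

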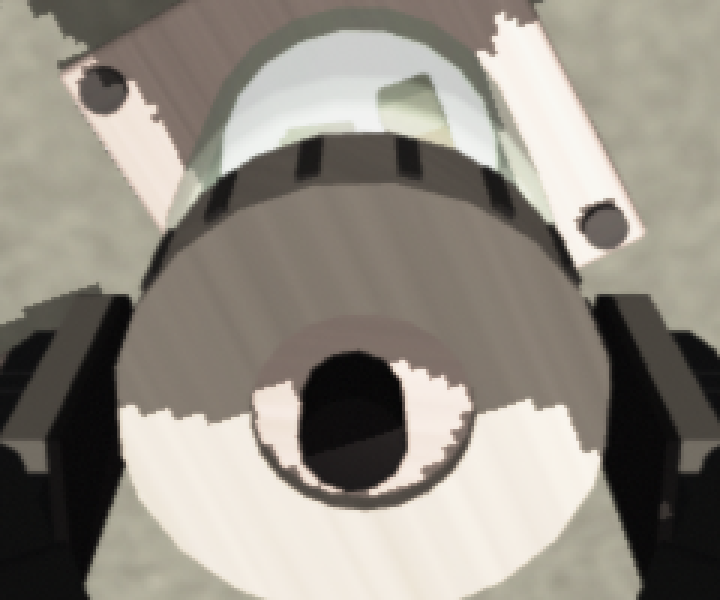

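Request:
play_rows(series=[[[-0.001, -0.001, 0, 0, 0, 8, 0.3], [-0.001, -0.001, 0.0003, 0, 0, 16, 0.3], [-0.001, -0.001, 0.0006, 0, 0, 24, 0.3], [-0.001, -0.001, 0.0009, 0, 0, 32, 0.3], [-0.001, -0.001, 0.0009, 0, 0, 32, 0.3]]])

```text
time: 40.95
tool_pos: [0.5091, -0.0107, 0.0717]
eef_rot: [179.8, -0.4, 38.4]
contact_force: [3.2, 1.3, 7.3]
finger_gap: 0.0643
```

```bash
bash p.sh .5072 -.0115 .073 40;python3 -c "
from h import *
print(ctrl.sense()['ft_torque'])
im,c=snap('wrist','w33')
cv2.imwrite('pics/w33c.png',im[200:420,200:440].repeat(3,0).repeat(3,1)[:600])"
```

```text
t 40.95 pos [ 0.5091 -0.0107  0.0717] rot [179.8  -0.4  38.4] gap 0.0643 F [3.2 1.3 7.3]
 shift [-2.  -0.5 -1.3] mm |2| rotvec [ 0.2 -0.4 -1.6]  rows>=0.2
[ 0.86795735 -0.19613138 -0.36764888]
```

View pics/w33c.png

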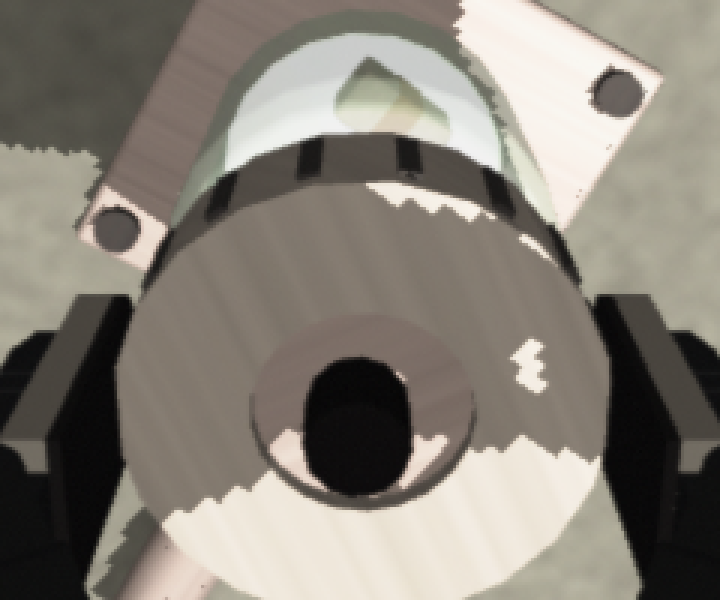

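Request:
play_rows(series=[[[0, 0, -0.001, 0, 0, 0, 0.5], [0, 0, -0.001, 0, 0, 0, 0.7], [0, 0, -0.001, 0, 0, 0, 1], [0, 0, -0.001, 0, 0, 0, 1], [0, 0, -0.03, 0, 0, 0, 1]]])

```text
time: 41.62
tool_pos: [0.5029, -0.0123, 0.0991]
eef_rot: [-179.8, 0.2, 38.3]
contact_force: [-0.6, 0.9, -0.2]
finger_gap: 0.0852
```

Request:
play_rows(series=[[[-0.01, 0, -0.03, 0, 0, 0, 1], [-0.03, 0, -0.06, 0, 0, 0, 1], [-0.05, 0, -0.06, 0, 0, 0, 1], [-0.05, 0, -0.06, 0, 0, 0, 1], [-0.05, 0, -0.06, 0, 0, 0, 1]]])

```text
time: 42.25
tool_pos: [0.4653, -0.0427, 0.1595]
eef_rot: [-179.9, 0.0, 38.4]
contact_force: [-0.3, -0.5, 1.1]
finger_gap: 0.0854
```

```bash
python3 -c "
from h import *
plan(.5072,-.0115,.1,40)
im,c=snap('wrist','w34')
cv2.imwrite('pics/w34c.png',im[100:330,200:460].repeat(3,0).repeat(3,1)[:600])"
```

```text
t 42.25 pos [ 0.4653 -0.0427  0.1595] rot [-179.9    0.    38.4] gap 0.0854 F [-0.3 -0.5  1.1]
 shift [52.3  1.6 59.4] mm |79| rotvec [-0.1  0.  -1.6]  rows>=1.3
```

View pics/w34.png

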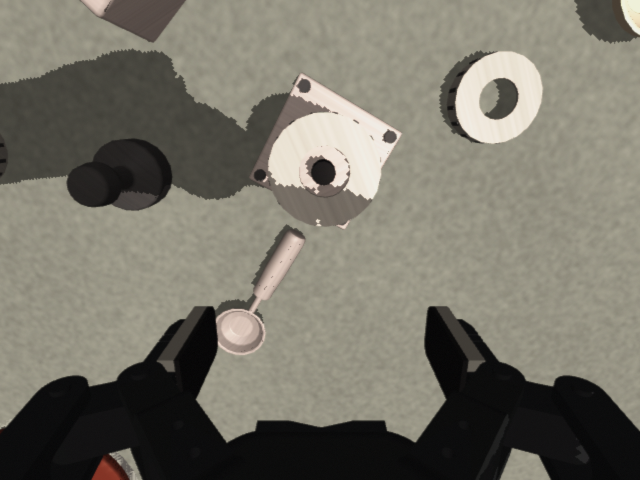

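```bash
python3 -c "
from h import *
im,c=load('w34')
cv2.imwrite('pics/w34c.png',im[60:240,230:410].repeat(3,0).repeat(3,1))"
```

```text
(no output)
```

View pics/w34c.png

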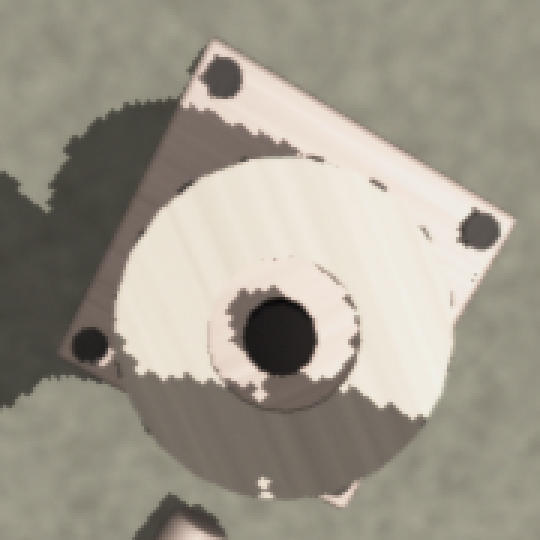

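```bash
python3 -c "
from h import *
im,c=load('w34')
for z in (.104,.108,.112):
    P=onz('wrist',230+283/3,60+327/3,z,c)
    a=np.linspace(0,2*np.pi,200);q=np.array([proj('wrist',P+.033*np.array([np.cos(t),np.sin(t),0]),c) for t in a])
    print(z,P.round(4),np.ptp(q,0))
P=onz('wrist',230+280/3,60+336/3,.107,c);print('knob',P, onz('wrist',230+280/3,60+336/3,.113,c))
print('hole',onz('wrist',230+284/3,60+334/3,.104,c))
im,c=snap('scene','s34');cv2.imwrite('pics/s34c.png',cv2.resize(im[220:300,270:360],(675,600),interpolation=cv2.INTER_CUBIC))
"
```

```text
0.104 [ 0.5074 -0.0116  0.104 ] [113.74336502 115.19233852]
0.108 [ 0.5078 -0.0113  0.108 ] [115.93485316 117.41819465]
0.112 [ 0.5081 -0.0109  0.112 ] [118.21326081 119.73198788]
knob [ 0.50597515 -0.01197208  0.107     ] [ 0.50656077 -0.01146189  0.113     ]
hole [ 0.50646548 -0.01259549  0.104     ]
```

View pics/s34c.png

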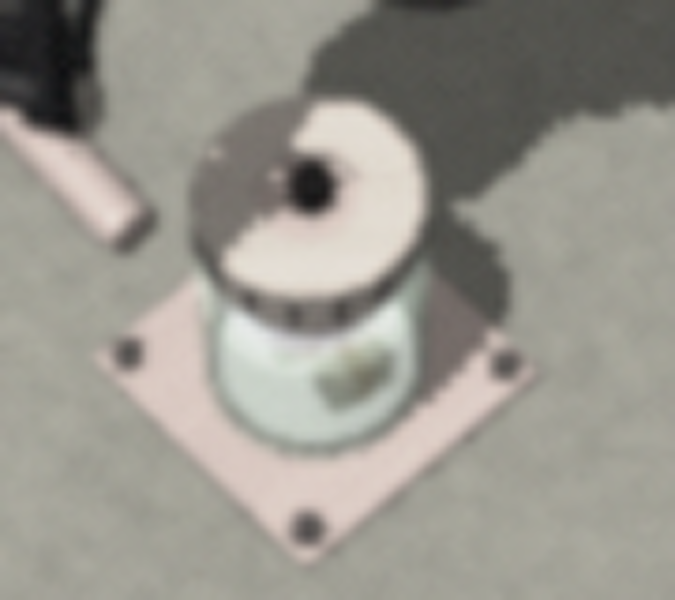

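Run:
```python
from h import *
t=cv2.imread("pics/top0.png");s=cv2.imread("pics/scene0.png")
f=lambda u,v,z:onz("top",90+u/3.747,210+v/3.75,z).round(4)
print("box",[f(*p,.075) for p in [(498,116),(640,133),(628,228),(484,208)]])
print("signtop L,R",f(97,286,.148),f(258,296,.148))
print("rack", [f(*p,.03) for p in[(173,347),(313,350),(316,287)]])
cv2.imwrite("pics/z1.png",cv2.resize(t[270:315,105:185],(800,450),interpolation=cv2.INTER_CUBIC))
cv2.imwrite("pics/z2.png",cv2.resize(s[110:190,405:465],(450,600),interpolation=cv2.INTER_CUBIC))
cv2.imwrite("pics/z3.png",cv2.resize(t[230:285,210:275],(709,600),interpolation=cv2.INTER_CUBIC))
```

```text
box [array([0.5566, 0.225 , 0.075 ]), array([0.5477, 0.1379, 0.075 ]), array([0.4888, 0.1431, 0.075 ]), array([0.4995, 0.2308, 0.075 ])]
signtop L,R [0.4392 0.435  0.148 ] [0.4351 0.3442 0.148 ]
rack [array([0.4162, 0.4252, 0.03  ]), array([0.4158, 0.339 , 0.03  ]), array([0.455 , 0.3397, 0.03  ])]
```

View pics/z1.png

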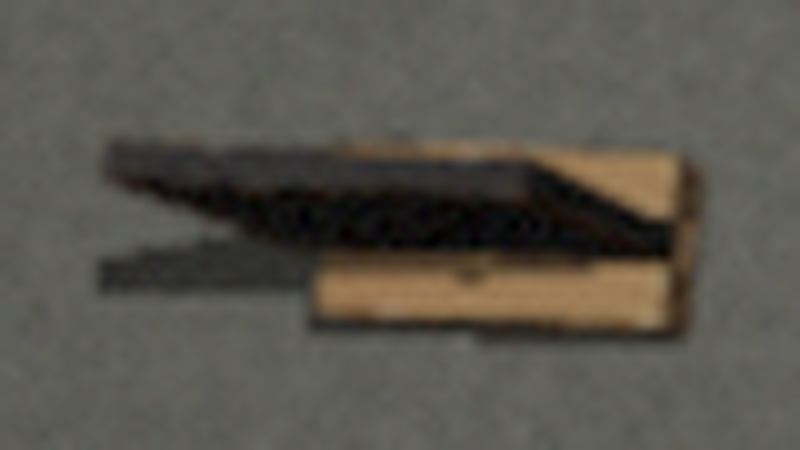

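View pics/z2.png

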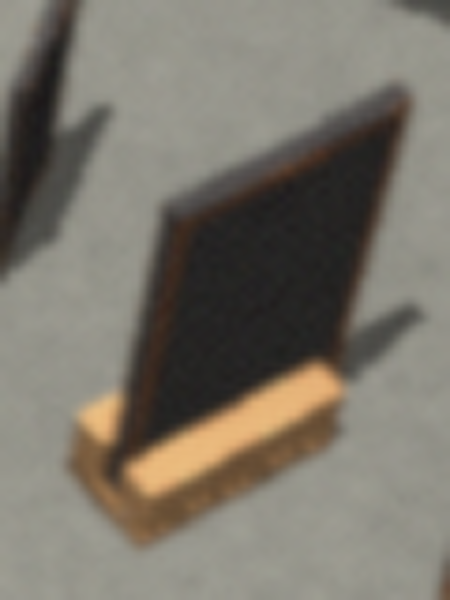

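View pics/z3.png

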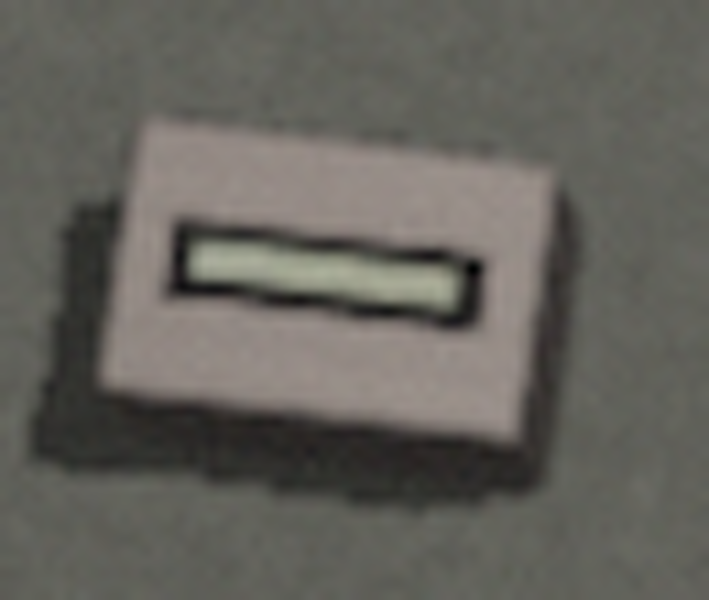

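Request:
play_rows(series=[[[0.02, -0.03, -0.04, 0, 0, -5, 0.5], [0.05, -0.075, -0.06, 0, 0, -10, 0.2], [0.083, -0.12, -0.065, 0, 0, -15, 0], [0.116, -0.168, -0.065, 0, 0, -20, 0], [0.149, -0.216, -0.065, 0, 0, -25, 0]]])

```text
time: 42.98
tool_pos: [0.4482, 0.2211, 0.225]
eef_rot: [180.0, 0.0, 63.6]
contact_force: [0.6, -1.0, -0.1]
finger_gap: 0.0427
```

```bash
bash p.sh .437 .33 .2245 87
```

```text
t 42.98 pos [0.4482 0.2211 0.225 ] rot [180.    0.   63.6] gap 0.0427 F [ 0.6 -1.  -0.1]
 shift [ 92.6 -58.5   0.5] mm |110| rotvec [  0.    0.  -23.4]  rows>=2.2
```

Request:
play_rows(series=[[[0.03, -0.02, 0, 0, 0, -8, 0], [0.06, -0.04, 0, 0, 0, -16, 0], [0.0926, -0.0585, 0, 0, 0, -23.4, 0], [0.0926, -0.0585, 0, 0, 0, -23.4, 0], [0.0926, -0.0585, 0, 0, 0, -23.4, 0]]])

```text
time: 43.6
tool_pos: [0.4377, 0.3268, 0.2247]
eef_rot: [-180.0, 0.1, 86.7]
contact_force: [-0.0, -1.1, -0.1]
finger_gap: 0.0429
```

Run:
```python
from h import *
plan(.437,.3895,.2245,87)
im,c=snap("wrist","w40")
for P in [(.4392,.435,.148),(.4351,.3442,.148)]: print(proj("wrist",P,c))
```

```text
t 43.60 pos [0.4377 0.3268 0.2247] rot [-1.80e+02  1.00e-01  8.67e+01] gap 0.0429 F [-0.  -1.1 -0.1]
 shift [62.5 -4.3  0.1] mm |63| rotvec [-0.   0.1 -0.3]  rows>=1.0
(np.float64(314.30857977699964), np.float64(69.8586173162357))
(np.float64(316.6695319349996), np.float64(219.18851571754325))
```

View pics/w40.png

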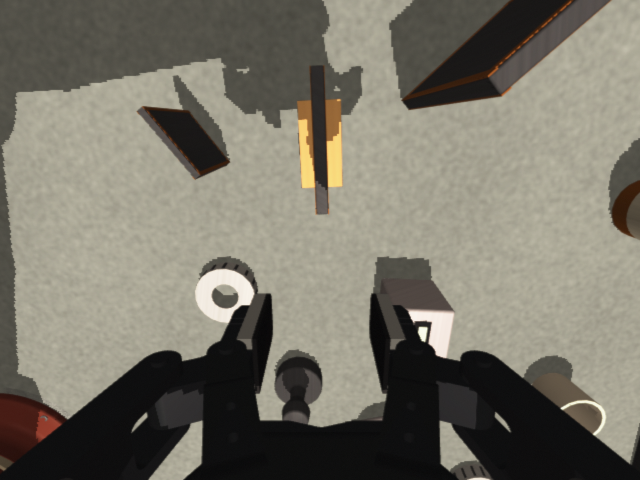

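Run:
```python
from h import *
im,c=load("w40")
cv2.imwrite("pics/w40c.png",im[50:230,270:370].repeat(3,0).repeat(3,1))
A=onz("wrist",316.5,66,.148,c);B=onz("wrist",322,213,.148,c);print(A,B,np.linalg.norm(A-B),np.degrees(np.arctan2(*(A-B)[1::-1])),(A+B)/2)
```

```text
[0.44061487 0.43699069 0.148     ] [0.43888801 0.34823243 0.148     ] 0.08877505869025994 88.8854012247546 [0.43975144 0.39261156 0.148     ]
```

View pics/w40c.png

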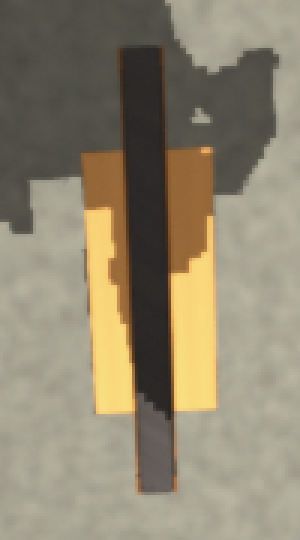

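Request:
play_rows(series=[[[0.035, -0.001, 0, 0, 0, -1.9, 0], [0.0652, -0.0018, 0.01, 0, 0, -1.9, 0], [0.0652, -0.0018, 0.02, 0, 0, -1.9, 0], [0.0652, -0.0018, 0.03, 0, 0, -1.9, 0], [0.0652, -0.0018, 0.03, 0, 0, -1.9, 0]]])

```text
time: 44.28
tool_pos: [0.4397, 0.3904, 0.1946]
eef_rot: [-179.9, 0.1, 88.4]
contact_force: [-0.6, -0.7, 0.0]
finger_gap: 0.0428
```

Run:
```python
from h import *
plan(.4397,.392,.104,88.6)
im,c=snap("wrist","w41")
cv2.imwrite("pics/w41c.png",im[150:350,200:450].repeat(3,0).repeat(3,1))
```

```text
t 44.27 pos [0.4397 0.3904 0.1946] rot [-1.799e+02  1.000e-01  8.840e+01] gap 0.0428 F [-0.6 -0.7  0. ]
 shift [ 1.8  0.1 90.6] mm |91| rotvec [-0.1  0.1 -0.2]  rows>=1.4
```

View pics/w41c.png

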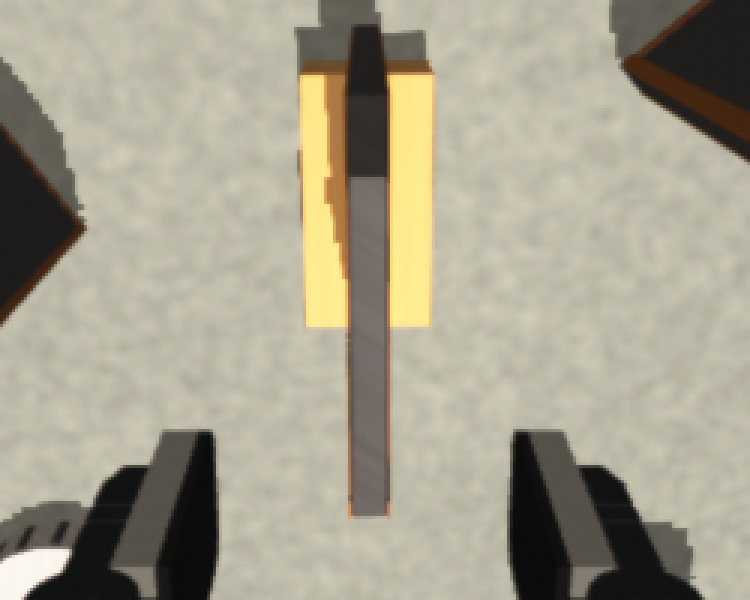

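Request:
play_rows(series=[[[0.0015, 0.0005, 0.03, 0, 0, 0, 0], [0.0015, 0.0005, 0.06, 0, 0, 0, 0], [0.0015, 0.0005, 0.085, 0, 0, 0, -0.3], [0.0015, 0.0005, 0.0945, 0, 0, 0, -0.5], [0.0015, 0.0005, 0.0945, 0, 0, 0, -0.5]]], squeeze=60)

```text
time: 44.95
tool_pos: [0.4405, 0.3938, 0.101]
eef_rot: [180.0, 0.0, 88.6]
contact_force: [-0.7, -0.5, -0.2]
finger_gap: 0.0214
```

Request:
play_rows(series=[[[0, 0, 0, 0, 0, 0, -0.7], [0, 0, 0, 0, 0, 0, -1], [0, 0, 0, 0, 0, 0, -1], [0, 0, 0, 0, 0, 0, -1], [0, 0, 0, 0, 0, 0, -1]]])

```text
time: 45.58
tool_pos: [0.4411, 0.3947, 0.1022]
eef_rot: [179.9, -0.1, 88.6]
contact_force: [-0.1, -0.0, 6.1]
finger_gap: 0.0072
```

Run:
```python
from h import *
plan(.4397,.392,.24,88.6)
im,c=snap("wrist","w42")
cv2.imwrite("pics/w42c.png",im[150:350,200:450].repeat(3,0).repeat(3,1))
```

```text
t 45.58 pos [0.4411 0.3947 0.1022] rot [ 1.799e+02 -1.000e-01  8.860e+01] gap 0.0072 F [-0.1 -0.   6.1]
 shift [  -2.4   -1.1 -137.8] mm |138| rotvec [ 0.1 -0.1  0. ]  rows>=2.2
```

View pics/w42c.png

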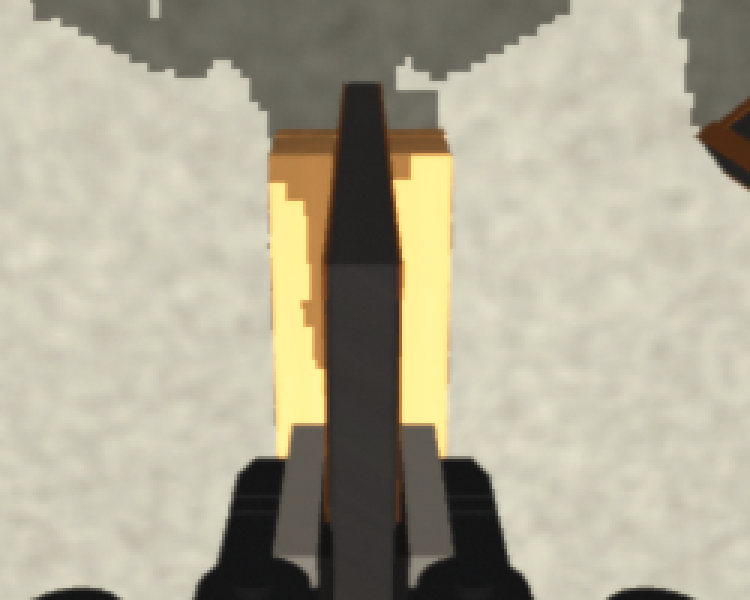

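Request:
play_rows(series=[[[0, 0, -0.02, 0, 0, 0, -1], [0, 0, -0.06, 0, 0, 0, -1], [0, 0, -0.11, 0, 0, 0, -1], [0, 0, -0.14, 0, 0, 0, -1], [0, 0, -0.14, 0, 0, 0, -1]]])

```text
time: 46.25
tool_pos: [0.4412, 0.3945, 0.2428]
eef_rot: [179.8, -0.2, 88.6]
contact_force: [-0.1, 0.3, -2.3]
finger_gap: 0.0074
```

Run:
```python
from h import *
plan(.4397,.392,.24,88.6)
im,c=snap("wrist","w43")
im,c=snap("scene","s43"); cv2.imwrite("pics/s43c.png",im[80:300,330:600].repeat(2,0).repeat(2,1))
print([proj("scene",(.55+np.cos(a),0,0)) for a in()])
for u,v in [(147,258),(93,200),(105,198)]: print(onz("top",u,v,0),onz("top",u,v,.2))
```

```text
t 46.25 pos [0.4412 0.3945 0.2428] rot [179.8  -0.2  88.6] gap 0.0074 F [-0.1  0.3 -2.3]
 shift [-2.6 -1.5  2.8] mm |4| rotvec [ 0.2 -0.2  0. ]  rows>=0.1
[]
[0.52644721 0.41658833 0.        ] [0.49228903 0.35905266 0.2       ]
[0.66823661 0.55865288 0.        ] [0.61282177 0.4798193  0.2       ]
[0.67393977 0.52993619 0.        ] [0.61766993 0.45540773 0.2       ]
```

View pics/s43c.png

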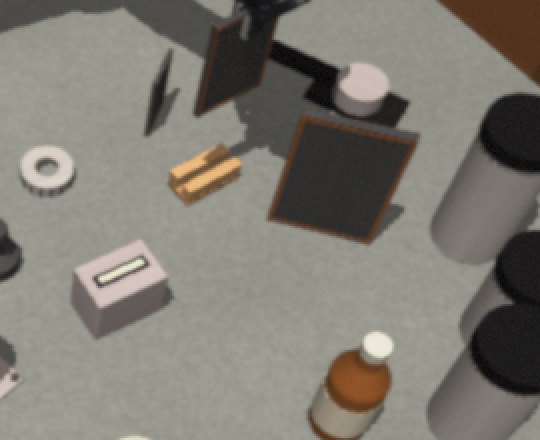

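View pics/w43.png

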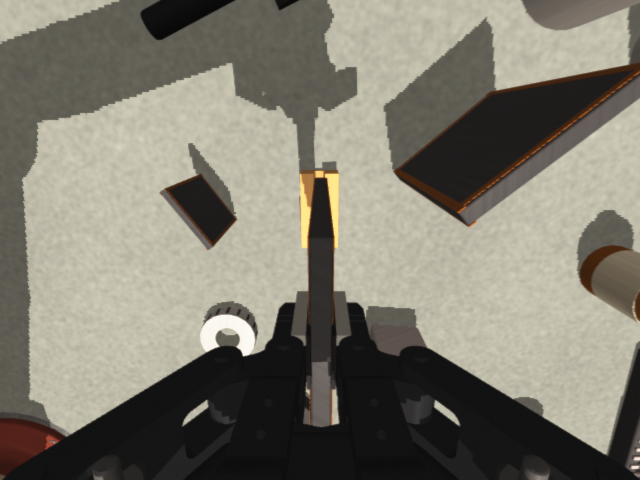

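Run:
```python
from h import *
f=lambda u,v,z:onz("scene",340+u/3.75,100+v/3.75,z).round(4)
print("scene",[f(*p,.075) for p in [(100,433),(227,375),(277,443),(150,500)]])
g=lambda u,v,z:onz("top",210+u/10.9,230+v/10.9,z).round(4)
print("top",[g(*p,.075) for p in [(145,120),(555,163),(522,440),(100,388)]])
plan(.45,.25,.243,86)
```

```text
scene [array([0.4965, 0.1421, 0.075 ]), array([0.5053, 0.2302, 0.075 ]), array([0.5607, 0.2249, 0.075 ]), array([0.5507, 0.139 , 0.075 ])]
top [array([0.5564, 0.2241, 0.075 ]), array([0.5489, 0.1377, 0.075 ]), array([0.4898, 0.1425, 0.075 ]), array([0.4992, 0.2308, 0.075 ])]
t 46.35 pos [0.439  0.3937 0.2394] rot [-1.799e+02  1.000e-01  8.860e+01] gap 0.0072 F [-0.9 -0.3 -3.2]
 shift [-143.4   14.4   -3.4] mm |144| rotvec [-0.1  0.1  2.6]  rows>=2.3
```

Request:
play_rows(series=[[[-0.03, 0, 0, 0, 0, 1, -1], [-0.07, 0.002, 0, 0, 0, 2, -1], [-0.11, 0.004, 0, 0, 0, 3, -1], [-0.145, 0.006, 0, 0, 0, 3, -1], [-0.15, 0.006, 0, 0, 0, 3, -1]]])

```text
time: 46.98
tool_pos: [0.4416, 0.2404, 0.2393]
eef_rot: [-179.8, 0.2, 85.3]
contact_force: [-0.4, 0.5, -2.0]
finger_gap: 0.007
```

Request:
play_rows(series=[[[-0.025, 0.045, 0, 0, 0, 0, -1], [-0.05, 0.09, 0, 0, 0, 0.5, -1], [-0.08, 0.14, 0, 0, 0, 1, -1], [-0.105, 0.187, 0, 0, 0, 1, -1], [-0.105, 0.187, 0, 0, 0, 1, -1]]])

```text
time: 47.6
tool_pos: [0.6231, 0.1209, 0.2383]
eef_rot: [-180.0, 0.3, 84.3]
contact_force: [-0.6, 0.0, -2.9]
finger_gap: 0.0071
```

Request:
play_rows(series=[[[0, 0, 0, 0, 0, 0, -1], [0, 0, 0, 0, 0, 0, -1], [0, 0, 0, 0, 0, 0, -1], [0, 0, 0, 0, 0, 0, -1], [0, 0, 0, 0, 0, 0, -1]]])

```text
time: 48.22
tool_pos: [0.6208, 0.1253, 0.241]
eef_rot: [180.0, -0.0, 84.6]
contact_force: [0.3, -0.4, -2.3]
finger_gap: 0.0071
```

Run:
```python
from h import *
plan(.62,.12,.24,84.2)
im,c=snap("wrist","w44")
for P in [(.5585,.2245,.075),(.5498,.1383,.075)]: print(proj("wrist",P,c))
```

```text
t 48.23 pos [0.6208 0.1253 0.241 ] rot [180.   -0.   84.6] gap 0.0071 F [ 0.3 -0.4 -2.3]
 shift [-5.4 -0.3  1. ] mm |5| rotvec [ 0.  -0.   0.4]  rows>=0.1
(np.float64(236.83621194662092), np.float64(104.72392764084546))
(np.float64(242.83759114614207), np.float64(205.9762417294418))
```

View pics/w44.png

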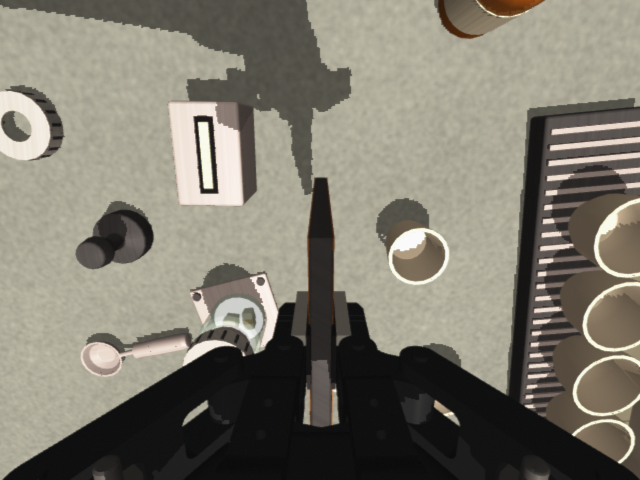

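Request:
play_rows(series=[[[0.01, -0.004, 0, -3, 0, 0, -1], [0.025, -0.012, 0, -6, 0, 0, -1], [0.04, -0.022, 0.02, -9, 0, 0, -1], [0.0523, -0.031, 0.04, -12, 0, 0, -1], [0.0523, -0.031, 0.06, -12, 0, 0, -1]]])

```text
time: 48.9
tool_pos: [0.5927, 0.1829, 0.1798]
eef_rot: [168.1, -0.1, 84.9]
contact_force: [0.1, -0.4, -1.8]
finger_gap: 0.0071
```

Request:
play_rows(series=[[[0, 0, 0, 0, 0, 0, -1], [0, 0, 0, 0, 0, 0, -1], [0, 0, 0, 0, 0, 0, -1], [0, 0, 0, 0, 0, 0, -1], [0, 0, 0, 0, 0, 0, -1]]])

```text
time: 49.52
tool_pos: [0.5952, 0.18, 0.1812]
eef_rot: [168.0, -0.0, 84.6]
contact_force: [0.4, 0.0, -2.5]
finger_gap: 0.0071
```

```bash
cat >> h.py <<'E'
def planG(P,yaw,th,s=None):
    s=s or ctrl.sense();p=np.array(s['tool_pos']);T=R.from_euler('xyz',s['eef_rot'],degrees=True)
    G=R.from_euler('xyz',[180,0,yaw],degrees=True)*R.from_rotvec([-np.radians(th),0,0])
    print("t",s['time'],p.round(4),s['eef_rot'].round(2),"gap",s['finger_gap'],"F",s['contact_force'].round(1))
    print(" shift mm",(1000*T.inv().apply(np.array(P)-p)).round(1)," rot",np.degrees((T.inv()*G).as_rotvec()).round(2), "worldz in tool",T.inv().apply([0,0,-1]).round(3))
    return p,T
E
python3 - <<'E'
from h import *
p,T=planG((.5571,.1838,.0931),84.5,12)
im,c=snap("wrist","w45")
for P in [(.5585,.2245,.075),(.5505,.139,.075)]: print("box",proj("wrist",P,c))
for x in(.0425,-.0475):
  for y in (-.004,.004): print("foot",proj("wrist",p+T.apply([x,y,.0942]),c),(p+T.apply([x,y,.0942])).round(4))
E
```

```text
t 49.525 [0.5952 0.18   0.1812] [ 1.6798e+02 -2.0000e-02  8.4610e+01] gap 0.007105084497384672 F [ 0.4  0.  -2.5]
 shift mm [  0.2 -55.8  78.1]  rot [ 0.02 -0.04  0.11] worldz in tool [-0.    -0.208  0.978]
box (np.float64(232.91018987513547), np.float64(179.47406598838168))
box (np.float64(241.20527901306144), np.float64(291.3098668121163))
foot (np.float64(316.08231706313103), np.float64(177.42955419935194)) [0.6149 0.2208 0.0882]
foot (np.float64(327.6358393149727), np.float64(177.44354859874773)) [0.6227 0.2201 0.0899]
foot (np.float64(316.4107271063938), np.float64(294.9855858984987)) [0.6064 0.1312 0.0882]
foot (np.float64(326.8130959744595), np.float64(294.99960664259504)) [0.6142 0.1305 0.0898]
```

View pics/w45.png

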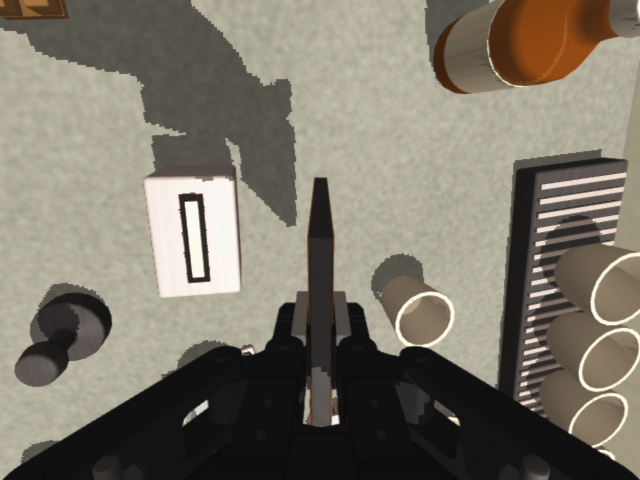

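Request:
play_rows(series=[[[0, -0.018, 0.025, 0, 0, 0, -1], [0, -0.036, 0.05, 0, 0, 0, -1], [0, -0.048, 0.067, 0, 0, 0, -1], [0, -0.0525, 0.0735, 0, 0, 0, -1], [0, -0.0525, 0.0735, 0, 0, 0, -1]]])

```text
time: 50.2
tool_pos: [0.5594, 0.1834, 0.0981]
eef_rot: [168.0, 0.0, 84.6]
contact_force: [-0.1, -1.0, -1.7]
finger_gap: 0.0072
```

Run:
```python
from h import *
p,T=planG((.5571,.1838,.0931),84.5,12)
im,c=snap("wrist","w46")
for P in [(.5585,.2245,.075),(.5505,.139,.075)]: print("box",proj("wrist",P,c))
for x in(.0425,-.0475):
  for y in (-.004,.004): print("foot",proj("wrist",p+T.apply([x,y,.0942]),c),(p+T.apply([x,y,.0942])).round(4))
```

```text
t 50.2 [0.5594 0.1834 0.0981] [167.98   0.    84.62] gap 0.007215412969271267 F [-0.1 -1.  -1.7]
 shift mm [ 0.2 -3.4  4.4]  rot [ 0.02 -0.02  0.11] worldz in tool [ 0.    -0.208  0.978]
box (np.float64(303.2711629195402), np.float64(201.50419196635937))
box (np.float64(305.40149695461304), np.float64(348.31641784601504))
foot (np.float64(316.063233165864), np.float64(177.47131424016672)) [0.5791 0.2242 0.0051]
foot (np.float64(327.61563611112206), np.float64(177.48618708612355)) [0.5868 0.2235 0.0068]
foot (np.float64(316.3842574522024), np.float64(295.01538063706704)) [0.5706 0.1346 0.0051]
foot (np.float64(326.7858618512603), np.float64(295.0300469375108)) [0.5784 0.1339 0.0068]
```

View pics/w46.png

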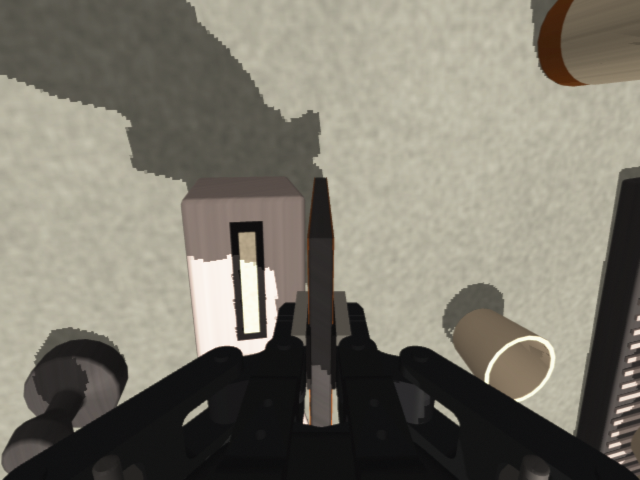

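Request:
play_rows(series=[[[0, -0.001, 0.0015, 0, 0, 0, -1], [0, -0.002, 0.003, 0, 0, 0, -1], [0, -0.003, 0.0042, 0, 0, 0, -1], [0, -0.0034, 0.005, 0, 0, 0, -1], [0, -0.0034, 0.005, 0, 0, 0, -1]]])

```text
time: 50.88
tool_pos: [0.5571, 0.1836, 0.0929]
eef_rot: [168.0, -0.0, 84.6]
contact_force: [-1.5, -0.6, 2.3]
finger_gap: 0.0073
```

Run:
```python
from h import *
p,T=planG((.5571,.1838,.0931),84.5,12)
```

```text
t 50.875 [0.5571 0.1836 0.0929] [ 1.6797e+02 -3.0000e-02  8.4620e+01] gap 0.007267197681627843 F [-1.5 -0.6  2.3]
 shift mm [ 0.2  0.  -0.2]  rot [ 0.03 -0.05  0.11] worldz in tool [-0.    -0.208  0.978]
```

Request:
play_rows(series=[[[0, 0, 0, 0, 0, 0, -0.75], [0, 0, 0, 0, 0, 0, -0.65], [0, 0, 0, 0, 0, 0, -0.55], [0, 0, 0, 0, 0, 0, -0.45], [0, 0, 0, 0, 0, 0, -0.35]]])

```text
time: 51.5
tool_pos: [0.5569, 0.1836, 0.0924]
eef_rot: [168.0, 0.0, 84.6]
contact_force: [-1.1, -0.2, -1.2]
finger_gap: 0.028
```

Run:
```python
from h import *
p,T=planG((.5571,.1838,.0931),84.5,12)
im,c=snap("wrist","w47")
cv2.imwrite("pics/w47c.png",im[150:430,180:460].repeat(2,0).repeat(2,1))
```

```text
t 51.5 [0.5569 0.1836 0.0924] [168.     0.    84.62] gap 0.02798897100348519 F [-1.1 -0.2 -1.2]
 shift mm [ 0.2  0.3 -0.7]  rot [ 0.   -0.02  0.12] worldz in tool [ 0.    -0.208  0.978]
```

View pics/w47c.png

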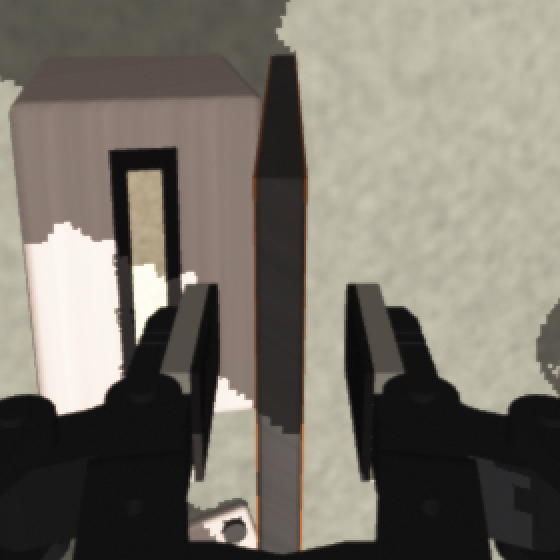

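Request:
play_rows(series=[[[0, 0, -0.01, 0, 0, 0, -0.35], [0, 0, -0.03, 0, 0, 0, -0.35], [0, 0, -0.06, 0, 0, 0, -0.35], [0, 0, -0.1, 0, 0, 0, -0.35], [0, 0, -0.14, 0, 0, 0, -0.35]]])

```text
time: 52.18
tool_pos: [0.5274, 0.1862, 0.231]
eef_rot: [168.0, -0.0, 84.6]
contact_force: [0.0, -0.1, 0.5]
finger_gap: 0.0277
```

Request:
play_rows(series=[[[-0.03, -0.03, 0, 0, 0, 0, -0.35], [-0.06, -0.06, 0, 0, 0, 0, -0.35], [-0.1, -0.08, 0, 0, 0, 0, -0.35], [-0.14, -0.1, 0, 0, 0, 0, -0.35], [-0.14, -0.1, 0, 0, 0, 0, -0.35]]])

```text
time: 52.8
tool_pos: [0.4149, 0.0534, 0.2087]
eef_rot: [168.1, -0.1, 84.3]
contact_force: [-0.1, 1.2, -0.5]
finger_gap: 0.0278
```

Run:
```python
from h import *
planG((.5571,.1838,.0931),84.5,12)
im,c=snap("wrist","w48")
im,c=snap("scene","s48");cv2.imwrite("pics/s48c.png",cv2.resize(im[150:330,200:460],(800,554),interpolation=cv2.INTER_CUBIC))
im,c=snap("top","t48")
```

```text
t 52.8 [0.4149 0.0534 0.2087] [ 1.6812e+02 -1.0000e-01  8.4280e+01] gap 0.02779544794942028 F [-0.1  1.2 -0.5]
 shift mm [143.8 101.9 139.8]  rot [-0.12 -0.05 -0.24] worldz in tool [-0.002 -0.206  0.979]
```

View pics/w48.png

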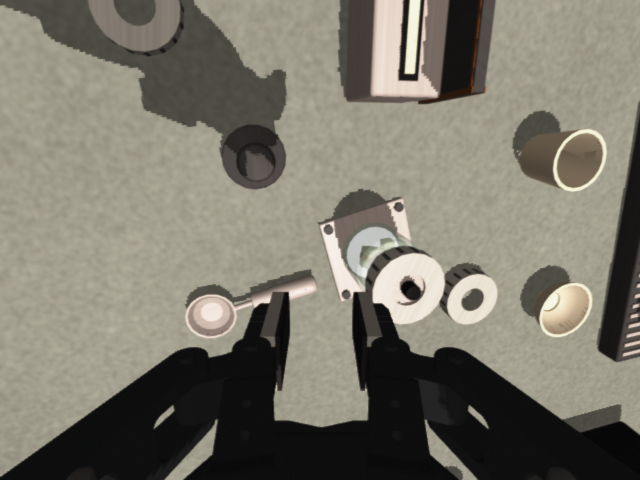

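View pics/s48c.png

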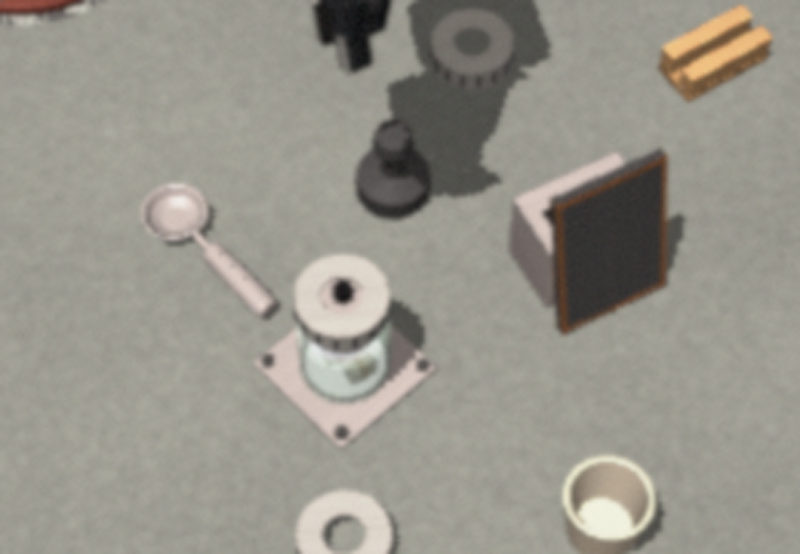

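View pics/t48.png

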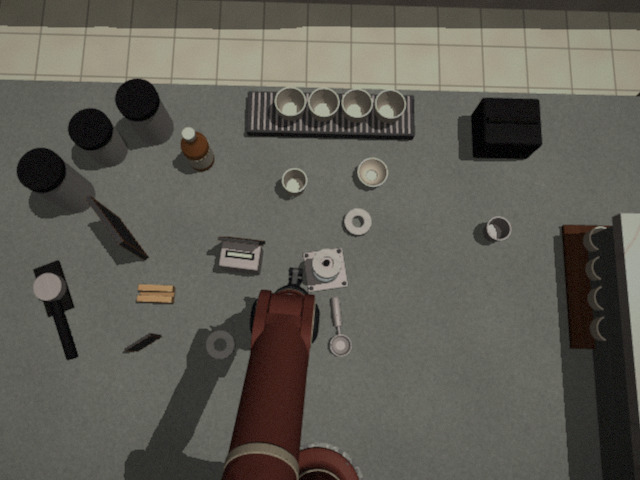

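Run:
```python
from h import *
f=lambda u,v,z:onz("scene",200+u/3.077,150+v/3.077,z)
a=f(565,331,0);b=f(667,284,0)   # lower front corners
E0=np.array([.5545,.1815]);ex=np.array([.9953,-.0966]);ey=np.array([.0966,.9953])
for p in (a,b,(a+b)/2): print(p.round(4),"box x %.4f y %.4f"%((p[:2]-E0)@ex,(p[:2]-E0)@ey))
print(np.degrees(np.arctan2(*(b-a)[1::-1])))
for th in(.15,.2,.25,.3,.35):
  c=f(557,206,.14*np.cos(th));d=f(665,157,.14*np.cos(th));m=(c+d)/2-(a+b)/2; print(th,"implied lean",np.arctan2(-(m[:2]@ex),.14*np.cos(th)))
cv2.imwrite("pics/w48c.png",cv2.resize(load("w48")[0][180:340,310:470],(600,600),interpolation=cv2.INTER_CUBIC))
```

```text
[0.5737 0.1395 0.    ] box x 0.0231 y -0.0400
[0.5838 0.2273 0.    ] box x 0.0247 y 0.0484
[0.5787 0.1834 0.    ] box x 0.0239 y 0.0042
83.41199910776504
0.15 implied lean 0.18359843590248956
0.2 implied lean 0.18967561404751682
0.25 implied lean 0.19760125856821376
0.3 implied lean 0.20746212010718754
0.35 implied lean 0.21936715634755866
```

View pics/w48c.png

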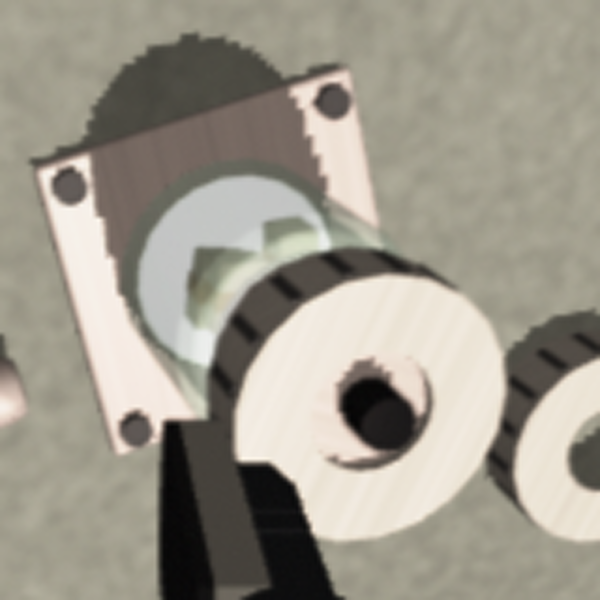

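Run:
```python
from h import *
s=ctrl.sense();print(s['time'],s['contact_force'].round(1),np.abs(s['joint_vel']).max())
print(workorder.hand_in())
```

```text
52.95 [ 0.7  0.8 -0.1] 1.0320591353670112
the job is handed in; nothing more can be done
None
```

The job is done and handed in at about 53 s of robot time. No verdict was reported, so what follows is from my own checks.

- **Sugar:** I saw three pieces on the counter at the start and put all three in the jar. The counter was clear afterwards. I could see only two pieces clearly through the mouth and glass, and took the third to be behind them.
- **Disk:** It looked seated and concentric in the mouth. After the ring was on, the knob was about 1 mm from the mouth centre.
- **Ring:** I turned it clockwise about 150° in one stroke. In the last 30° it stopped descending and the torque rose. The ring's centre measured 6 mm below the rim, which is fully home, and within about 1 mm of the mouth's centre.
- **Sign:** The middle-sized sign leans on the far face of the napkin box at about 0.2 rad. Its foot is about 20–24 mm out, 2–4 mm from the middle, and parallel to the face within about 1–2°.
- **Bystanders:** None looked moved in the last scene and top views. The gripper was clear of everything at hand-in.

**Disagreement with the interface text:** The fingertips were about 10–13 mm behind the reported TCP, not 14 mm ahead of it. Because of this, my first two tries at the first sugar piece closed above it and missed. They did not move it, and I used the measured offset for everything after that.

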